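# Lock the adjustable stop with its jam nut

## Robot

A 6-joint arm with a two-finger parallel gripper is mounted at the origin on the work surface. World frame = base frame: x ahead of the robot, y to its left, z up, the work surface at z = 0. Lengths are in m, angles in rad, forces in N, time in s.
With the tool pointing down it reaches from about 0.35 to 0.775 m from the base axis. Payload 5.5 kg.
Tool frame: the origin (TCP) lies at the very end of the fingers, on their centre line; the grasp point (between the pads) lies 19 mm behind it; z points along the fingers, y is the direction in which the jaws open and shut (so a half turn about z gives the same grasp; the last joint's range is limited). The gripper opens to 85 mm and grips with 20 to 120 N. Pads are 22 mm wide; open, the fingers measure 114 mm over their backs; the gripper's body (76 mm by 85 mm) begins 54 mm behind the grasp point. The pads swing forward as they close: fully open they stand 13 mm farther back than shut.
Start: joints at [-1.463, 0.313, 0.046, 1.304, 0, 1.431], TCP at [0.141, -0.557, 0.231] pointing down, gripper open.
Joint ranges: [-2.76, 2.76], [-0.86, 1.69], [-1.03, 1.26], [-2.2, 2.34], [-1.47, 1.5], [-3.14, 3.14]. Speed limits (rad/s): [2.57, 2.57, 3.14, 3.14, 3.14, 3.14].

## Interface

Orientations are given as a unit quaternion [w, x, y, z].
In Python, from workcell import get_state, read_camera, hand_in, find_in, silhouettes gives the robot as it stands. The module is installed in compiled form; this text tells all that it offers.
- The arm moves only by the tool send_rows, never from a script. Its argument "deltas" is a list that holds one entry, the list of rows, each a list of 6 numbers: the shift along the world's x, y, z in cm, then the turn, a rotation vector about the world's x, y, z in degrees. In form: [[[dx, dy, dz, wx, wy, wz], ...]]. A call has 1 to 12 rows; each row is the pose to reach, as a shift and turn from the pose commanded when the call began; what a row does not reach only later rows make up. A row lasts 1/10 s, in which the tool goes at most 50 mm and 8.59 degrees, less where a joint would pass 70% of its speed; a pose out of reach is approached as far as the arm can. A call with a gripper value outside its range is refused whole. "jaw" is the opening, from -1 (shut) to 1 (fully open), so that 0 is half open, set as the call begins (left out, the last holds). The fingers move at their own pace and stop on an object; "force" is the grip in N (left out, the last holds). Time passes only in rows, so rows that repeat a pose let the fingers close. It gives the time, the measured TCP pose, the force and the opening at its end, in the units of the state.
- get_state(): the state, without advancing time (a new reading comes with each control period).
- read_camera(name): name is "scene" or "top"; returns a dict with "img" (420x560x3 uint8, red, green, blue), "z_map" (420x560 float32, m along the optical axis (not along the pixel's ray), 0 where there is no reading), "vfov" (degrees; the focal length in pixels is half the picture's height over the tangent of half this angle, whatever the lens; pixels are square), "cx", "cy" (the principal point, pixels), "k1" (the pictures are not rectified: a ray, as slopes to the right and down, at radius r is drawn at 1 + k1 r^2 times it, then the intrinsics apply), "R" (3x3) and "t" (3): a world point X has camera coordinates R X + t. Camera axes: x right, y down, z forward; pixel columns grow to the right and rows downward; lengths in m; the calibration is good to about 2 mm. A picture is of the moment at which its call begins.
- hand_in(): hands the job in, once; it reports no verdict.
Trained networks look in a picture, given as the dict that the camera call returned (one of the last four; its "shot" number tells which), for a name from the list of things; names that differ only in an ending like _2 or _b are one class to them, and where a whole thing is asked for, a point or a joint stands for the part that bears it (a point fixed in the world has none). Each returns a list of dicts, best first, with "conf" (0 to 1); they miss things now and then, are a little off and sometimes report something else, mostly with a low value. They report only what shows in the picture. A call takes as long as a camera call.
- find_in(picture, thing): "box" ([centre column, centre row, width, height] in pixels, round what is visible of it).
- silhouettes(picture, thing): "mask" (420x560 bool, what is visible of it) and "box" ([centre column, centre row, width, height] in pixels, round what is visible of it).
The state is a dict: "clock": time; "joint_pos": joint angles; "qvel": joint speeds; "tau": joint torques, N m; "tcp_pos": TCP position; "orientation": TCP orientation; "wrist_force": force on the tool from outside, world axes, zero at the start; "ft_torque": the same for the moment, N m; "finger_gap": finger opening in m.
Only numpy, scipy, OpenCV 4.12 (cv2) and the standard library are available. Lean on these libraries where they do the work, as an engineer would, in place of code of your own. Each camera call takes 0.05 s, during which the arm holds its last target.

## Task

Lock the adjustable stop: fit the larger spanner's open jaw fully home and flat on the lower nut, with its shank beside the upright post so that the post will hold it, and then, with the spanner still on, tighten the jam nut by swinging its lever clockwise (seen from above) until it goes solid. The lower nut is set and must not turn more than about 25 degrees. Finally pull the spanner well clear of the nut and leave it lying flat on the plate or bench, with everything else left where it is.

Things in the scene. Friction and masses are not known exactly. Their poses are not given: they have to be found in the camera images.
- stop_plate: Fixed dark steel plate, 265 x 100 x 10 mm, carrying a vertical threaded stud of 24 mm diameter (top 88 mm above the bench). Origin on the stud's axis at bench level; z up. The plate reaches from 195 mm behind (-x) to 70 mm ahead (+x) of the stud and 50 mm either side; its top is 10 mm above the bench. The spanner belongs flat on the plate with its jaw pushed on in the +x direction and its shank lying along -x.
- post (a point): Centre of the top of the upright steel post on the plate: 14 mm diameter, 30 mm tall (10 to 40 mm above the bench), at x = -175, y = +23 mm of the plate. With the spanner on the lower nut and parallel to the plate's x axis, its shank passes with 5 mm of play on the post's -y side; when the nuts are driven clockwise the shank swings against the post, which holds it.
- set_nut (a joint): Lower (setting) nut: hexagon, 36 mm across flats, 10 to 28 mm above the bench. Angle in rad, clockwise from above; at 0 two flats are parallel to the plate's x axis. It turns easily (0.08 N m), does not rise, and unheld is dragged round with the jam nut. In the braced jaw it still swings 0.1 to 0.35 rad clockwise (play) before it is held; never more than 0.5 rad from its start.
- set_nut_face (a point): Middle of the lower nut's flat that faces the plate's +y when joint set_nut is 0; 18 mm off the stud's axis, at mid height (19 mm above the bench). It turns with the lower nut.
- jam_nut (a joint): Jam nut with a lever: hexagon, 36 mm across flats, 29 to 41 mm above the bench. Angle in rad relative to the LOWER NUT, growing clockwise from above: 0 to 0.3 at the start, 1.0 tight, a solid stop. Turns stiffly (0.32 N m, 6 N at 52 mm from the stud) and stays where left. At the stop the push there rises to 10 or 12 N; pushing much harder only forces the lower nut round in the jaw.
- lever_ball (a point): Centre of the black ball (23 mm diameter) at the end of the jam nut's lever, 77 mm from the stud's axis and 61 mm above the bench. The lever is a straight round bar of 12 mm diameter that slopes up from the jam nut (axis 36 mm above the bench at 16 mm from the stud, 59 mm at 72 mm; 51 mm at 52 mm). Its direction from the stud, anticlockwise from the plate's x axis, is 0.785 rad minus joint set_nut minus joint jam_nut.
- spanner: The larger, loose combination spanner, plain steel, 268 mm long, 11 mm thick throughout, 0.4 to 0.7 kg, lying flat. Origin under the shank, within 5 mm of the centre of mass; x points along it to the open jaw, z up. The shank is straight, 21.6 mm wide, from 33 mm ahead to 90 mm behind the origin; behind it a ring end 54 mm wide, not used. The jaw's head is 69 mm wide and 38.2 mm between its parallel faces, slightly flared at the mouth.
- spanner_jaw (a point): Middle of the larger spanner's open jaw, 100 mm ahead (+x) of its origin at mid thickness (5.5 mm above its underside). The jaw's tips reach 24 mm ahead of this point, the throat lies 23 mm behind it. Fully home on the lower nut this point is within 3 mm of the stud's axis.
- small_spanner: A smaller combination spanner of the same shape and steel, 201 mm long, too small for the nuts. Origin under its shank. Leave it alone.
- spare_nut: Small loose hexagon nut, 18 mm across flats, 10 mm tall, on the plate beside and ahead of the stud (low, under the lever's sweep). Leave it alone.
- bolt: Bolt of 22 mm across the head, standing on its head, 55 mm tall. Leave it alone.
- packing: Aluminium packing block 50 x 30 x 20 mm. Leave it alone.
- hammer: Hammer lying at the far side. Leave it alone.
- screwdriver: Screwdriver lying at the far side. Leave it alone.
- oil_can: Grey can, 60 mm diameter, 150 mm tall, standing at the far side. Leave it alone.

How it is judged:
By the outcome, as a careful person would: the job done as asked, in the order asked, and still so for the second after the job is handed in, with the robot touching nothing.
It also fails if it takes over 69 s, if anything falls off the work surface, if the arm or the gripper's body presses on something with over 40 N, if the wrist force passes 120 N, or if a joint passes its speed limit or range.

## Working session

There is one attempt and no reset: what is moved stays moved. The work goes in short steps, Python scripts to look and compute and a tool call to move; the robot and the scene stay as the last step left them, time stands still between calls to the robot, and variables do not carry over. Pictures are saved under pics/ and viewed, and the job is handed in when it is done.

Besides the shell and the picture viewer there is one more tool, called after "Emit:" by a JSON object that holds its "name" and its "arguments". send_rows: Moves the arm, as the interface text tells. Its arguments: {"type":"object","properties":{"deltas":{"type":"array","items":{"type":"array","items":{"type":"array","items":{"type":"number"}}}},"jaw":{"type":"number"},"force":{"type":"number"}},"required":["deltas"]}

```bash
mkdir -p pics; cat > h.py <<'E'
import numpy as np, cv2
from workcell import *
def K(p):
    h,w=p["img"].shape[:2]; f=h/2/np.tan(np.radians(p["vfov"])/2); return f
def proj(p,X):
    X=np.atleast_2d(X); c=X@np.array(p["R"]).T+np.array(p["t"]); s=c[:,:2]/c[:,2:3]
    r2=(s**2).sum(1,keepdims=True); s=s*(1+p["k1"]*r2); return s*K(p)+np.array([p["cx"],p["cy"]])
def ray(p,uv):
    uv=np.atleast_2d(np.asarray(uv,float)); d=(uv-np.array([p["cx"],p["cy"]]))/K(p); s=d.copy()
    for _ in range(20): s=d/(1+p["k1"]*(s**2).sum(1,keepdims=True))
    return s
def unproj(p,uv,z=None,plane=None):
    s=ray(p,uv); R=np.array(p["R"]);t=np.array(p["t"]); d=np.c_[s,np.ones(len(s))]
    if plane is not None:
        dw=d@R; c=-R.T@t; k=(plane-c[2])/dw[:,2]; return c+dw*k[:,None]
    return (d*np.asarray(z).reshape(-1,1)-t)@R
def cloud(p):
    v,u=np.mgrid[0:420,0:560]; return unproj(p,np.c_[u.ravel(),v.ravel()],p["z_map"].ravel()).reshape(420,560,3)
def save(p,n,grid=None): cv2.imwrite("pics/"+n+".png",p["img"][:,:,::-1])
E
python3 - <<'E'
from h import *
for n in("scene","top"):
    p=read_camera(n); save(p,n+"0"); print(n,p["vfov"],p["cx"],p["cy"],p["k1"],(-np.array(p["R"]).T@p["t"]).round(3))
    for th in ("spanner","small_spanner","set_nut","jam_nut","lever_ball","stop_plate","spare_nut","bolt","packing"):
        print(th,[(round(d["conf"],2),np.round(d["box"]).tolist()) for d in find_in(p,th)][:3])
print(get_state())
E
```

```text
scene 42.19978289925503 277.90646806458255 211.68408715689074 0.000688855090071443 [ 1.368 -0.23   0.977]
spanner [(0.97, [106.0, 249.0, 104.0, 59.0]), (0.47, [272.0, 235.0, 128.0, 82.0])]
small_spanner [(0.71, [405.0, 179.0, 66.0, 47.0])]
set_nut [(0.73, [305.0, 222.0, 28.0, 50.0])]
jam_nut [(0.65, [306.0, 220.0, 27.0, 43.0]), (0.59, [352.0, 295.0, 87.0, 38.0])]
lever_ball [(0.76, [306.0, 221.0, 32.0, 44.0]), (0.23, [403.0, 179.0, 70.0, 45.0])]
stop_plate [(0.58, [275.0, 238.0, 123.0, 80.0])]
spare_nut [(0.58, [324.0, 247.0, 9.0, 11.0])]
bolt [(0.55, [184.0, 189.0, 14.0, 21.0])]
packing [(0.74, [305.0, 168.0, 13.0, 17.0])]
top 51.278738389591105 289.32376803895284 206.2638983081565 -0.07934739287186375 [0.379 0.022 1.176]
spanner [(0.59, [433.0, 232.0, 89.0, 73.0])]
small_spanner [(0.74, [154.0, 237.0, 38.0, 65.0])]
set_nut [(0.58, [266.0, 198.0, 30.0, 26.0])]
jam_nut [(0.54, [263.0, 200.0, 32.0, 28.0]), (0.44, [238.0, 280.0, 17.0, 19.0])]
lever_ball [(0.7, [266.0, 201.0, 32.0, 27.0]), (0.28, [259.0, 178.0, 3.0, 7.0])]
stop_plate [(0.92, [297.0, 195.0, 100.0, 38.0])]
spare_nut [(0.3
[... 151 characters left out ...]
clock': 1.0, 'joint_pos': array([-1.46260123e+00,  3.13195620e-01,  4.60835770e-02,  1.30358313e+00,
        2.54388974e-05,  1.43117220e+00]), 'qvel': array([ 6.65142948e-04,  1.75881467e-03,  4.81469728e-04,  4.86010626e-04,
       -4.81604201e-05, -9.26918978e-04]), 'tau': array([ 2.42766437e-04, -4.80471075e+01,  2.98819685e+01,  2.29052530e-04,
       -1.44705195e-04, -8.75595276e-06]), 'tcp_pos': array([ 0.14103115, -0.5574787 ,  0.23131895]), 'orientation': array([5.07693528e-05, 9.92333020e-01, 1.23592781e-01, 1.19231380e-05]), 'wrist_force': array([ 0.12061657, -0.20442948, -0.63238394]), 'ft_torque': array([-0.04979057, -0.01798054,  0.02774026]), 'finger_gap': 0.08554661727538099}
```

View pics/scene0.png

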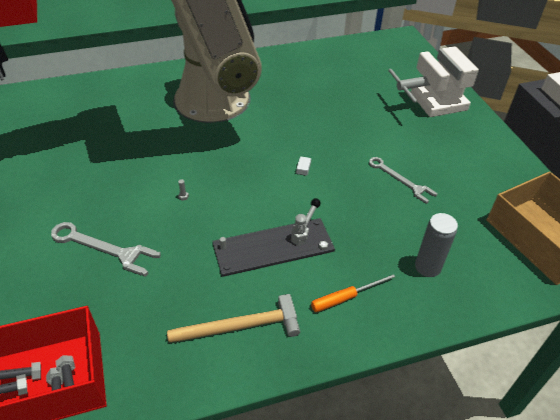

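View pics/top0.png

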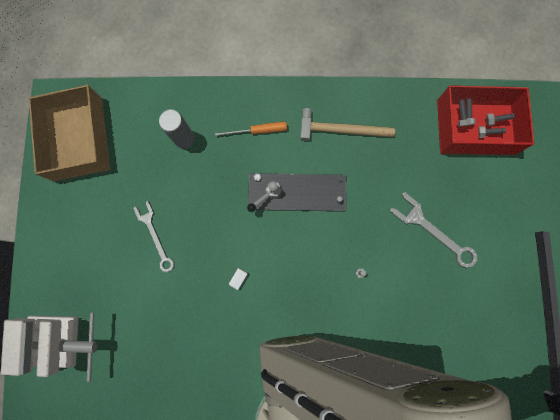

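```bash
cat > m.py <<'E'
from h import *
def rectpose(p,mask,z):
    cs,_=cv2.findContours(mask.astype(np.uint8),cv2.RETR_EXTERNAL,cv2.CHAIN_APPROX_NONE)
    c=max(cs,key=cv2.contourArea)[:,0,:]; X=unproj(p,c,plane=z)[:,:2]
    r=cv2.minAreaRect((X*1000).astype(np.float32)); return r,X
E
python3 - <<'E'
from m import *
for n in("top","scene"):
    p=read_camera(n)
    C=cloud(p)
    for th,z in (("stop_plate",.01),("spanner",.011)):
        for s in silhouettes(p,th)[:1]:
            r,X=rectpose(p,s["mask"],z); print(n,th,round(s["conf"],2),r,s["mask"].sum())
            print("  depth z med",np.median(C[s["mask"]][:,2]))
    for th in("lever_ball","set_nut","jam_nut","spare_nut"):
        for s in silhouettes(p,th)[:2]:
            print(n,th,round(s["conf"],2),np.round(s["box"]),s["mask"].sum(),np.median(C[s["mask"]],axis=0).round(4))
    np.savez(n+".npz",**{k:np.array(v) for k,v in p.items()})
    x0,y0,s=((240,160,7) if n=="top" else (205,190,6))
    cv2.imwrite(f"pics/{n}_z.png",cv2.resize(p["img"][y0:y0+(70 if n=="top" else 90),x0:x0+(112 if n=='top' else 132),::-1],None,fx=s,fy=s,interpolation=cv2.INTER_CUBIC))
    x0,y0=((385,185) if n=="top" else (45,215))
    cv2.imwrite(f"pics/{n}_sp.png",cv2.resize(p["img"][y0:y0+90,x0:x0+120,::-1],None,fx=6,fy=6,interpolation=cv2.INTER_CUBIC))
E
```

```text
top stop_plate 0.88 ((604.3873291015625, 8.13787841796875), (105.12420654296875, 266.42041015625), 0.2607426941394806) 3552
  depth z med 0.009989953247007168
top spanner 0.87 ((494.30877685546875, -364.5015563964844), (267.8740234375, 69.82060241699219), 49.42601776123047) 1130
  depth z med 0.010770297245147397
top lever_ball 0.47 [265. 201.  36.  26.] 232 [0.5762 0.1006 0.0486]
top set_nut 0.48 [265. 200.  34.  25.] 217 [0.5808 0.0932 0.0486]
top jam_nut 0.76 [265. 200.  36.  26.] 255 [0.5766 0.1005 0.0471]
top jam_nut 0.17 [237. 280.  19.  20.] 208 [0.3697 0.1604 0.0193]
top spare_nut 0.64 [176. 131.  36.  39.] 865 [0.7458 0.315  0.1366]
scene stop_plate 0.65 ((579.238525390625, 19.022422790527344), (171.45376586914062, 286.9716491699219), 0.3453114330768585) 4352
  depth z med 0.0114700046091564
scene spanner 0.81 ((502.7636413574219, -364.0927429199219), (269.2491455078125, 70.78690338134766), 51.1292839050293) 1357
  depth z med 0.011815542370792026
scene lever_ball 0.49 [304. 220.  28.  41.] 298 [0.5838 0.1003 0.0465]
scene set_nut 0.89 [303. 221.  28.  50.] 338 [0.6109 0.0814 0.0431]
scene set_nut 0.46 [106. 248. 106.  55.] 1474 [ 0.5157 -0.3462  0.0117]
scene jam_nut 0.67 [306. 219.  27.  40.] 225 [0.58   0.1047 0.053 ]
```

```bash
cat > fit.py <<'E'
from m import *
def plate(p):
    C=cloud(p); V=(C[...,2]>.006)&(C[...,2]<.014)&(abs(C[...,0]-.604)<.08)&(abs(C[...,1]-.01)<.18)
    n,l,st,_=cv2.connectedComponentsWithStats(V.astype(np.uint8)); k=1+np.argmax(st[1:,4]); 
    return (l==k)
E
python3 - <<'E'
from fit import *
for n in("top","scene"):
    p=dict(np.load(n+".npz",allow_pickle=True))
    M=plate(p); r,X=rectpose(p,M,.01); print(n,M.sum(),r); C=cloud(p)
    # edges percentiles
    P=C[M]; print(np.percentile(P[:,0],[.5,1,50,99,99.5]).round(4),np.percentile(P[:,1],[.5,1,50,99,99.5]).round(4))
    for a,b in((.02,.045),(.045,.08),(.08,.1),):
        S=(C[...,2]>a)&(C[...,2]<b)&(abs(C[...,0]-.604)<.06)&(abs(C[...,1]-.01)<.16)
        print(a,b,S.sum()); 
        n_,l,st,ce=cv2.connectedComponentsWithStats(S.astype(np.uint8))
        for i in range(1,n_): print('   ',st[i,4],ce[i].round(1),np.median(C[l==i],axis=0).round(4),C[l==i].min(0).round(4),C[l==i].max(0).round(4))
E
```

```text
top 2874 ((604.7742919921875, 7.3746337890625), (263.2451477050781, 100.95768737792969), 89.21160888671875)
[0.555  0.5554 0.6045 0.6543 0.6548] [-0.1243 -0.1237 -0.0047  0.1365  0.1375]
0.02 0.045 141
    12 [257.4 175.8] [0.6457 0.1133 0.0207] [0.642  0.1063 0.02  ] [0.6512 0.1228 0.0245]
    4 [257.5 179.2] [0.637  0.1132 0.0214] [0.6345 0.1091 0.0205] [0.6373 0.1174 0.0221]
    96 [273.1 192.5] [0.5949 0.0701 0.04  ] [0.5842 0.0489 0.0204] [0.6219 0.091  0.0449]
    27 [339.2 199.3] [ 0.58   -0.1045  0.039 ] [ 0.5746 -0.1119  0.0223] [ 0.5861 -0.0989  0.0429]
    1 [265. 199.] [0.5788 0.0909 0.0415] [0.5788 0.0909 0.0415] [0.5788 0.0909 0.0415]
    1 [263. 201.] [0.5731 0.096  0.0434] [0.5731 0.096  0.0434] [0.5731 0.096  0.0434]
0.045 0.08 149
    1 [268. 187.] [0.6049 0.0818 0.0719] [0.6049 0.0818 0.0719] [0.6049 0.0818 0.0719]
    1 [267. 189.] [0.6048 0.0858 0.0459] [0.6048 0.0858 0.0459] [0.6048 0.0858 0.0459]
    28 [273.8 190.9] [0.5954 0.0664 0.0633] [0.593  0.0567 0.0452] [0.6069 0.0795 0.0762]
    118 [256.  203.5] [0.5618 0.1141 0.0595] [0.5446 0.0879 0.0452] [0.5884 0
[... 547 characters left out ...]
5903 0.0526 0.0201] [0.6301 0.0932 0.0448]
    61 [222.1 241.5] [ 0.5869 -0.1024  0.0361] [ 0.578  -0.1085  0.0201] [ 0.5934 -0.0944  0.0447]
    31 [322.9 243.5] [0.6459 0.1181 0.0219] [0.6363 0.1086 0.0201] [0.6549 0.1269 0.0253]
0.045 0.08 270
    267 [306.5 216.3] [0.5847 0.1002 0.0615] [0.5469 0.0595 0.0452] [0.6226 0.1398 0.08  ]
    1 [307. 223.] [0.5963 0.0957 0.0456] [0.5963 0.0957 0.0456] [0.5963 0.0957 0.0456]
    1 [305. 233.] [0.6238 0.0813 0.0458] [0.6238 0.0813 0.0458] [0.6238 0.0813 0.0458]
    1 [298. 235.] [0.6244 0.0644 0.0451] [0.6244 0.0644 0.0451] [0.6244 0.0644 0.0451]
0.08 0.1 82
    82 [300.1 217.9] [0.6117 0.0715 0.0866] [0.5952 0.0611 0.0802] [0.6211 0.085  0.0911]
```

View pics/top_z.png

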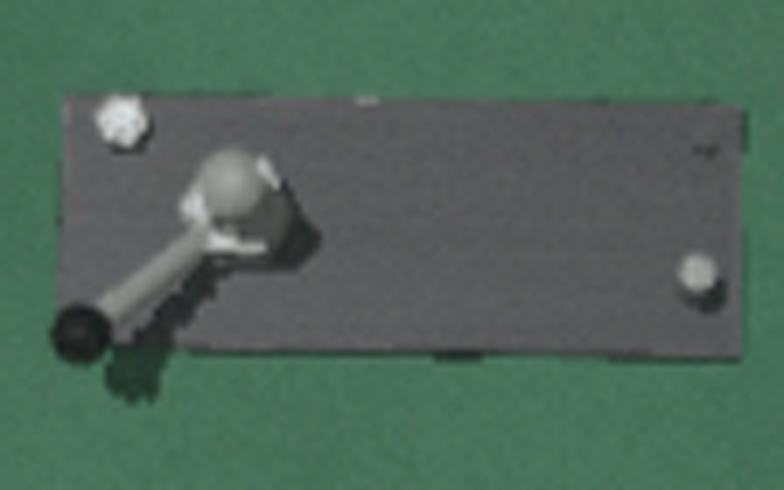

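View pics/scene_z.png

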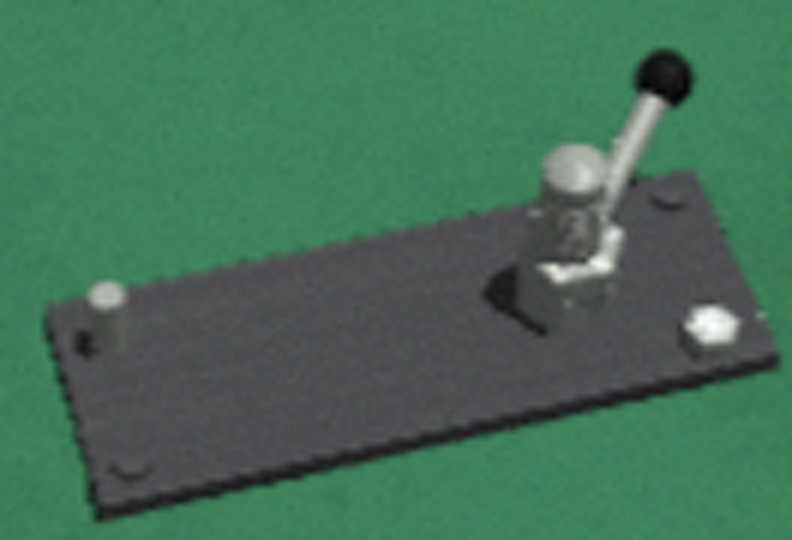

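View pics/top_sp.png

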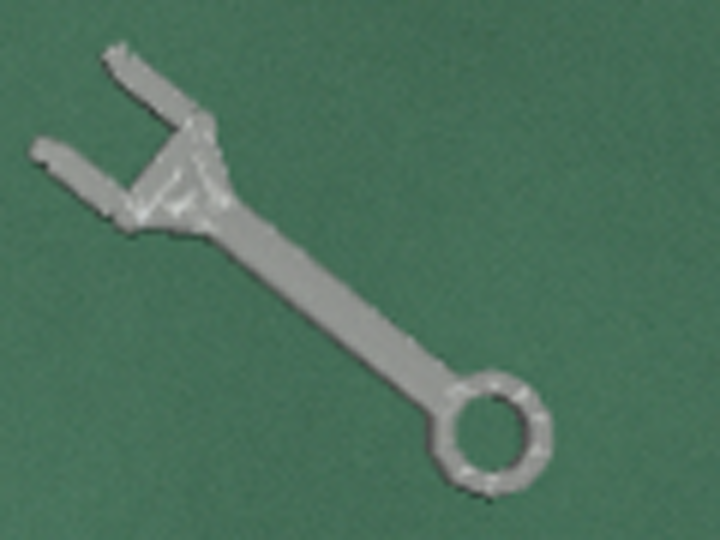

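```bash
cat > seg.py <<'E'
from m import *
def subpix(p,box,z,up=6,ch=None):
    x0,y0,x1,y1=box; im=p["img"][y0:y1,x0:x1].astype(np.float32)
    g=im[...,1]-im[...,0]  # green excess
    g=g/(im.sum(2)+30)
    G=cv2.resize(g,None,fx=up,fy=up,interpolation=cv2.INTER_CUBIC); G=cv2.GaussianBlur(G,(0,0),2)
    bg=np.median(np.r_[g[0],g[-1],g[:,0],g[:,-1]]); B=(G<bg*.5).astype(np.uint8)
    cs,_=cv2.findContours(B,cv2.RETR_EXTERNAL,cv2.CHAIN_APPROX_NONE); c=max(cs,key=cv2.contourArea)[:,0,:].astype(float)
    uv=(c+.5)/up-.5+np.array([x0,y0]); return unproj(p,uv,plane=z)[:,:2], (c,B)
def spfit(X,dg=None):
    r=cv2.minAreaRect((X*1000).astype(np.float32)); b=cv2.boxPoints(r)
    e0=b[1]-b[0];e1=b[2]-b[1]; d=e0 if np.linalg.norm(e0)>np.linalg.norm(e1) else e1; d=d/np.linalg.norm(d)
    if d@np.array(dg)<0:d=-d
    n=np.array([-d[1],d[0]]); P=X*1000
    for _ in range(3): # refine by shank
        s=P@d; o=s.max()-124; m=(s>o-80)&(s<o+20); w=P@n; mid=(w[m].max()+w[m].min())/2
        up=m&(w>mid); lo=m&(w<mid)
        k=(np.polyfit(s[up],w[up],1)+np.polyfit(s[lo],w[lo],1))/2
        d=d+n*k[0]; d/=np.linalg.norm(d); n=np.array([-d[1],d[0]])
    s=P@d; w=P@n; o1=s.max()-124; o2=s.min()+144; m=(s>o1-80)&(s<o1+20)
    mid=(w[m&(w>np.median(w[m]))].mean()+w[m&(w<np.median(w[m]))].mean())/2
    o=(o1+o2)/2; return (d*o+n*mid),np.degrees(np.arctan2(d[1],d[0])),s.max()-s.min(),np.ptp(w[m])
E
python3 - <<'E'
from seg import *
for n,bs,bp in(("top",(385,185,485,275),(243,165,352,218)),("scene",(45,215,168,278),(207,215,340,278))):
    p=dict(np.load(n+".npz",allow_pickle=True))
    X,_=subpix(p,bs,.008); print(n,spfit(X,[.65,.76]))
    X,_=subpix(p,bp,.01); 
    if n=="top":
        P=X*1000
        print('ends y',[np.median(P[(abs(P[:,1]-c)<6)&(abs(P[:,0]-600)<35)],axis=0) for c in(-125,140)])
        for c in(555,655):
            m=(abs(P[:,0]-c)<5)&(P[:,1]>-110)&(P[:,1]<80); print(c,np.polyfit(P[m,1],P[m,0],1))
E
```

```text
top (array([ 503.73938045, -359.87008572]), np.float64(50.505737576558296), np.float64(269.8245147270647), np.float64(24.66482881385707))
ends y [array([ 599.77203986, -124.77901668]), array([599.72024925, 138.84784219])]
555 [1.15889273e-02 5.55446227e+02]
655 [1.29533053e-02 6.55121141e+02]
scene (array([ 506.3819417 , -356.47512548]), np.float64(50.702428283178904), np.float64(274.19237607601883), np.float64(27.902023699865936))
```

Emit:
{"name": "send_rows", "arguments": {"deltas": [[[5,3,0,0,0,5],[10,5.5,-1,0,0,10],[14,8,-2,0,0,15],[18,10,-4,0,0,20],[22,12.2,-6,0,0,25],[26,14.5,-8,0,0,30],[30,16.7,-10,0,0,35],[33.5,18.6,-12,0,0,36.3],[36.9,20.5,-14,0,0,36.3],[36.9,20.5,-14,0,0,36.3],[36.9,20.5,-14,0,0,36.3],[36.9,20.5,-14,0,0,36.3]]], "jaw": 0.0}}

```text
clock: 2.9
tcp_pos: [0.5097, -0.3531, 0.0918]
orientation: [0.0, 0.905, 0.426, -0.0]
wrist_force: [0.1, 0.1, -0.4]
finger_gap: 0.0428
```

```bash
python3 - <<'E'
from h import *
s=get_state(); print(s["clock"],s["tcp_pos"],s["orientation"],s["finger_gap"])
p=read_camera("scene"); save(p,"s1"); print(proj(p,s["tcp_pos"]))
cv2.imwrite("pics/s1z.png",cv2.resize(p["img"][150:290,20:200,::-1],None,fx=4,fy=4))
p=read_camera("top"); save(p,"t1"); print(proj(p,s["tcp_pos"]))
cv2.imwrite("pics/t1z.png",cv2.resize(p["img"][170:290,370:530,::-1],None,fx=4,fy=4))
E
```

```text
2.9 [ 0.50974714 -0.35307555  0.0918304 ] [ 3.57707987e-04  9.04575511e-01  4.26313282e-01 -4.70320406e-05] 0.042779394900140745
[[ 99.10944448 223.27570987]]
[[440.06708342 223.54187883]]
```

View pics/s1z.png

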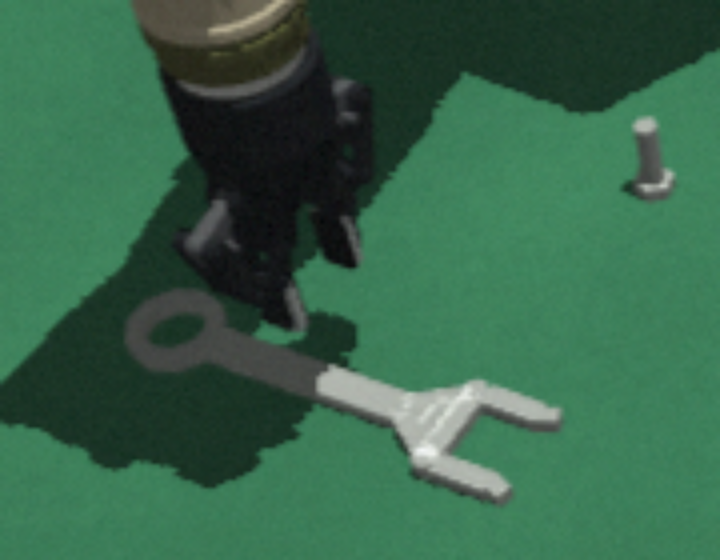

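View pics/t1z.png

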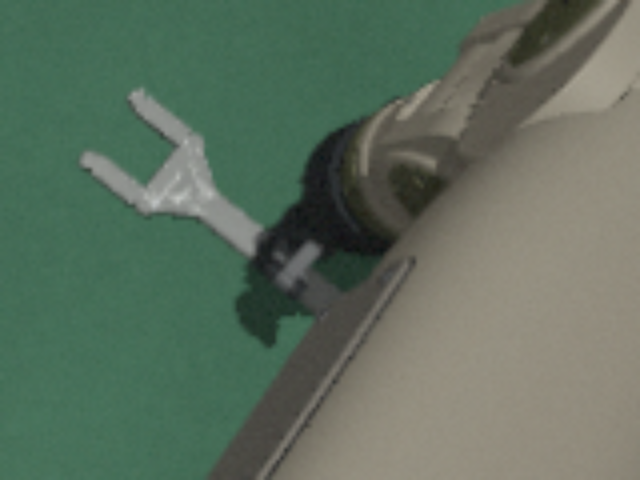

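Emit:
{"name": "send_rows", "arguments": {"deltas": [[[0,0,-3,0,0,0],[0,0,-6,0,0,0],[0,0,-8,0,0,0],[0,0,-8.8,0,0,0],[0,0,-8.8,0,0,0],[0,0,-8.8,0,0,0]]]}}

```text
clock: 3.6
tcp_pos: [0.5103, -0.3536, 0.0047]
orientation: [0.001, 0.905, 0.426, 0.0]
wrist_force: [0.8, 0.2, 0.8]
finger_gap: 0.0427
```

Emit:
{"name": "send_rows", "arguments": {"deltas": [[[0,0,0,0,0,0],[0,0,0,0,0,0],[0,0,0,0,0,0],[0,0,0,0,0,0],[0,0,0,0,0,0],[0,0,0,0,0,0]]], "jaw": -1, "force": 60}}

```text
clock: 4.2
tcp_pos: [0.51, -0.3527, 0.0051]
orientation: [0.001, 0.904, 0.427, -0.0]
wrist_force: [-2.5, 1.7, 6.1]
finger_gap: 0.0193
```

Emit:
{"name": "send_rows", "arguments": {"deltas": [[[0,0,2,0,0,0],[0,0,5,0,0,0],[0,0,7,0,0,0],[0,0,7,0,0,0],[0,0,7,0,0,0]]], "force": 100}}

```text
clock: 4.7
tcp_pos: [0.5099, -0.3522, 0.0729]
orientation: [0.0, 0.904, 0.427, 0.0]
wrist_force: [0.1, 0.3, -7.4]
finger_gap: 0.018
```

```bash
python3 - <<'E'
from h import *
s=get_state(); print(s["clock"],s["tcp_pos"],s["orientation"],s["finger_gap"],s["wrist_force"],s["ft_torque"])
p=read_camera("scene"); save(p,"s2"); print(proj(p,s["tcp_pos"]))
cv2.imwrite("pics/s2z.png",cv2.resize(p["img"][150:290,20:200,::-1],None,fx=4,fy=4))
E
```

```text
4.7 [ 0.50991678 -0.35224116  0.07290573] [2.19114253e-07 9.04431944e-01 4.26617931e-01 1.10520265e-05] 0.018034654679898104 [ 0.10359501  0.3131432  -7.38020596] [ 0.00600759  0.04301704 -0.00160259]
[[101.42552694 229.01268963]]
```

View pics/s2z.png

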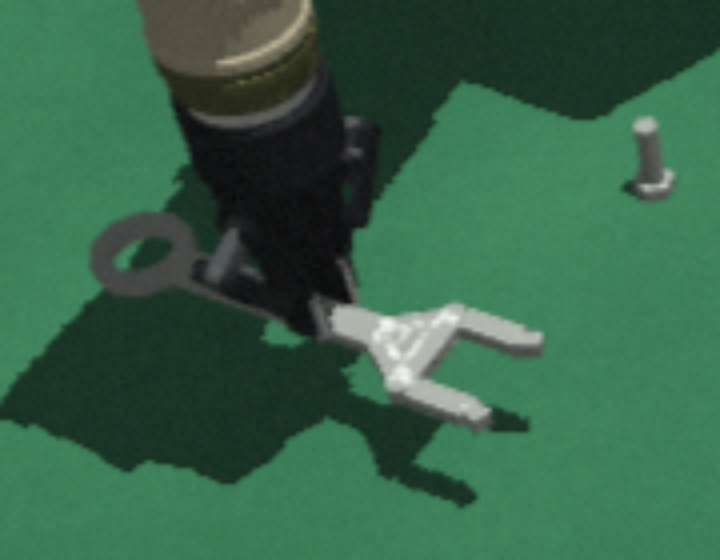

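```bash
python3 - <<'E'
from seg import *
s=get_state()
p=read_camera("scene"); C=cloud(p)
for s_ in silhouettes(p,"spanner")[:1]:
    M=s_["mask"]; P=C[cv2.erode(M.astype(np.uint8),np.ones((2,2)))>0]; P=P[abs(P[:,2]-.075)<.03]
    d=np.array([np.cos(np.radians(50.5)),np.sin(np.radians(50.5))]); a=(P[:,:2]-s["tcp_pos"][:2])@d; n=(P[:,:2]-s["tcp_pos"][:2])@[-d[1],d[0]]
    print(s_["conf"],M.sum(),np.percentile(a,[0,1,99,100]))
    for lo,hi in((-.16,-.13),(-.13,-.1),(-.1,-.06),(.02,.05),(.05,.09),(.09,.13)):
        m=(a>lo)&(a<hi); print(lo,hi,m.sum(),np.percentile(P[m,2],[25,50,75]) if m.sum() else '', np.percentile(n[m],[2,98]) if m.sum() else '')
    m=abs(P[:,2]-np.median(P[:,2]))<.02; A=np.c_[a,n,np.ones(len(a))][m]; print(np.linalg.lstsq(A,P[m,2],rcond=None)[0])
E
```

```text
0.69 1207 [-0.14733793 -0.14100775  0.11662615  0.11945433]
-0.16 -0.13 89 [0.07292803 0.0769711  0.0786372 ] [-0.02278276  0.0168675 ]
-0.13 -0.1 144 [0.07508032 0.07764632 0.07910904] [-0.02865819  0.02259206]
-0.1 -0.06 79 [0.07547941 0.07780344 0.07956376] [-0.02057731  0.01131146]
0.02 0.05 131 [0.07750178 0.07879476 0.07976788] [-0.01809839  0.0095965 ]
0.05 0.09 353 [0.07680381 0.07859647 0.07974997] [-0.03433509  0.02892791]
0.09 0.13 169 [0.07542584 0.0778298  0.07978825] [-0.03538172  0.030327  ]
[0.00560521 0.00030184 0.07741502]
```

Emit:
{"name": "send_rows", "arguments": {"deltas": [[[1.5,4,0.5,0,0,6],[3,8,0.5,0,0,12],[4.5,12,0.5,0,0,18],[6,16,0.5,0,0,24],[7.2,20,0.5,0,0,30],[8.4,24,0.5,0,0,36],[9.6,27.2,0.5,0,0,38.8],[9.6,27.2,0.5,0,0,38.8],[9.6,27.2,0.5,0,0,38.8],[9.6,27.2,0.5,0,0,38.8]]]}}

```text
clock: 5.85
tcp_pos: [0.6052, -0.0809, 0.0773]
orientation: [-0.001, 0.712, 0.702, -0.001]
wrist_force: [-0.2, -0.8, -6.9]
finger_gap: 0.0176
```

```bash
python3 - <<'E'
from h import *
s=get_state(); print(s["clock"],s["tcp_pos"],s["orientation"],s["finger_gap"],s["wrist_force"],s["ft_torque"])
p=read_camera("scene"); save(p,"s3"); print(proj(p,s["tcp_pos"]))
cv2.imwrite("pics/s3z.png",cv2.resize(p["img"][150:290,160:350,::-1],None,fx=4,fy=4))
p=read_camera("top"); save(p,"t3")
cv2.imwrite("pics/t3z.png",cv2.resize(p["img"][150:230,230:390,::-1],None,fx=5,fy=5))
E
```

```text
5.85 [ 0.60520117 -0.08091602  0.07728698] [-6.72722406e-04  7.11721299e-01  7.02461349e-01 -6.26480670e-04] 0.017592833662523333 [-0.21814026 -0.77742418 -6.90866008] [ 0.01307478 -0.02697773 -0.00612706]
[[232.55748802 233.13805812]]
```

View pics/s3z.png

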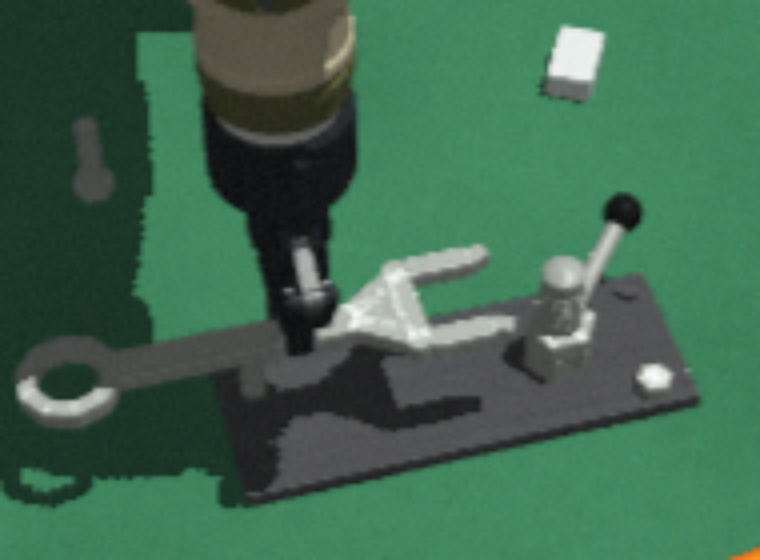

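View pics/t3z.png

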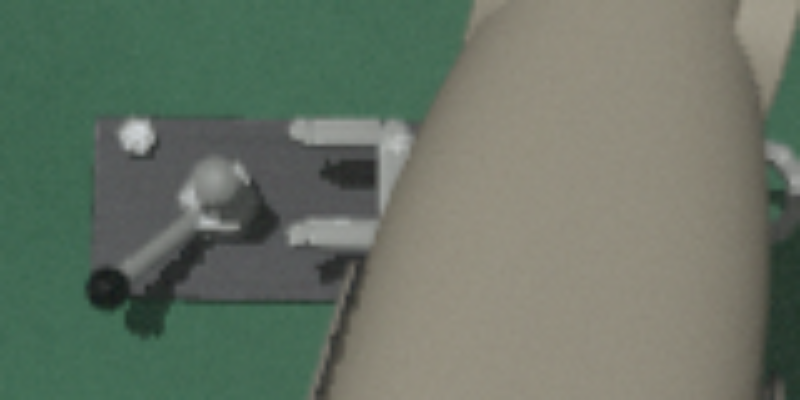

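```bash
python3 - <<'E'
from h import *
s=get_state(); p=read_camera("top"); C=cloud(p)
M=(C[...,2]>.06)&(C[...,2]<.1)&(C[...,1]<.045)&(C[...,1]>-.005)&(abs(C[...,0]-.605)<.06)
P=C[M]; 
for y0 in (0.,.01,.02,.03):
    m=(P[:,1]>=y0)&(P[:,1]<y0+.01); a=P[m]; u=a[a[:,0]>.605]; l=a[a[:,0]<.605]
    print(y0,len(u),len(l),u[:,0].mean(),l[:,0].mean(),(u[:,0].mean()+l[:,0].mean())/2, a[:,2].mean())
print(P[:,1].max())
# gray-level subpixel: upsample, columns
im=p["img"].astype(np.float32); v=im.mean(2)
for col in (290,293,296,299):
    c=v[170:205,col-1:col+2].mean(1); print(col,c.round().astype(int).tolist())
# reference stud & plate
for nm,X in (("stud top",[.6055,.0697,.088]),("plate c",[.6053,.007,.01])): print(nm,proj(p,X))
E
```

```text
0.0 24 24 0.6304454036314806 0.5783505588690554 0.604397981250268 0.08284826734505059
0.01 18 24 0.6301696909723555 0.5783710414362494 0.6042703662043025 0.08304256635161059
0.02 22 16 0.6310251076743959 0.5784141848721156 0.6047196462732558 0.08222801585701289
0.03 3 6 0.6316788210390967 0.5773556413867303 0.6045172312129135 0.08280145628611549
0.032567693493075804
290 [87, 87, 88, 109, 150, 151, 155, 153, 93, 80, 86, 86, 86, 86, 87, 85, 85, 85, 87, 85, 84, 87, 85, 99, 135, 153, 154, 152, 126, 77, 87, 88, 90, 87, 87]
293 [87, 88, 89, 102, 142, 155, 152, 155, 146, 70, 85, 85, 83, 82, 74, 84, 85, 86, 86, 85, 82, 86, 85, 113, 160, 151, 157, 157, 148, 74, 85, 88, 84, 71, 75]
296 [87, 87, 86, 106, 149, 150, 154, 156, 152, 71, 85, 82, 67, 45, 44, 48, 65, 84, 86, 85, 85, 86, 85, 110, 156, 153, 157, 156, 145, 80, 79, 64, 46, 45, 45]
299 [86, 88, 86, 107, 156, 148, 154, 152, 143, 68, 85, 77, 44, 46, 47, 42, 45, 57, 84, 85, 82, 86, 86, 109, 153, 152, 154, 154, 145, 98, 75, 48, 57, 71, 79]
stud top [[272.44590106 185.4945206 ]]
plate c [[296.71431351 191.56027831]]
```

Emit:
{"name": "send_rows", "arguments": {"deltas": [[[0,0,-3,0,0,0],[0,0,-5,0,0,0],[0,0,-5.8,0,0,0],[0,0,-5.8,0,0,0],[0,0,-5.8,0,0,0],[0,0,-5.8,0,0,0]]]}}

```text
clock: 6.6
tcp_pos: [0.6072, -0.081, 0.0217]
orientation: [0.001, 0.712, 0.703, 0.001]
wrist_force: [0.3, -0.6, -5.8]
finger_gap: 0.0177
```

Emit:
{"name": "send_rows", "arguments": {"deltas": [[[0,0,-0.1,0,0,0],[0,0,-0.2,0,0,0],[0,0,-0.2,0,0,0]]]}}

```text
clock: 6.9
tcp_pos: [0.6061, -0.0804, 0.0186]
orientation: [0.0, 0.711, 0.703, 0.0]
wrist_force: [-1.0, -0.6, -6.6]
finger_gap: 0.0173
```

Emit:
{"name": "send_rows", "arguments": {"deltas": [[[0,0,-0.1,0,0,0],[0,0,-0.2,0,0,0],[0,0,-0.2,0,0,0],[0,0,-0.2,0,0,0]]]}}

```text
clock: 7.3
tcp_pos: [0.606, -0.0805, 0.0162]
orientation: [-0.0, 0.711, 0.703, -0.0]
wrist_force: [-0.3, 0.5, -6.3]
finger_gap: 0.0177
```

```bash
python3 - <<'E'
from h import *
s=get_state(); print(s["clock"],s["tcp_pos"],s["finger_gap"],s["wrist_force"],s["ft_torque"])
p=read_camera("top"); C=cloud(p)
M=(C[...,2]>.015)&(C[...,2]<.035)&(C[...,1]<.05)&(C[...,1]>-.02)&(abs(C[...,0]-.605)<.045)
P=C[M]; print(P[:,1].max())
for y0 in (-.01,0.,.01,.02,.03):
    m=(P[:,1]>=y0)&(P[:,1]<y0+.01); a=P[m]; u=a[a[:,0]>.605]; l=a[a[:,0]<.605]
    if len(u)and len(l): print(y0,len(u),len(l),u[:,0].mean(),l[:,0].mean(),(u[:,0].mean()+l[:,0].mean())/2, a[:,2].mean())
S=C[(C[...,2]>.08)&(C[...,2]<.095)&(abs(C[...,1]-.07)<.03)]; print(S.mean(0))
p2=read_camera("scene")
cv2.imwrite("pics/s4z.png",cv2.resize(p2["img"][170:290,160:350,::-1],None,fx=4,fy=4))
cv2.imwrite("pics/t4z.png",cv2.resize(p["img"][160:220,240:320,::-1],None,fx=8,fy=8,interpolation=cv2.INTER_CUBIC))
E
```

```text
7.3 [ 0.60595373 -0.08045451  0.01621905] 0.01771926294539508 [-0.28750498  0.5253209  -6.33983576] [ 0.03033302 -0.01690789  0.00973754]
0.04953984337410187
-0.01 23 7 0.6311513622113002 0.5820820809406103 0.6066167215759553 0.02121220782626572
0.0 23 24 0.6319183319446869 0.5798547989832006 0.6058865654639438 0.021045324174416558
0.01 23 24 0.6311138829116444 0.5788217999728019 0.6049678414422232 0.02060265095835816
0.02 15 14 0.6310056395307626 0.5787144982347502 0.6048600688827563 0.020860513519842867
0.03 5 7 0.6325456076830942 0.5776831262743991 0.6051143669787467 0.021100842977012993
[0.60527863 0.06916269 0.08536194]
```

View pics/s4z.png

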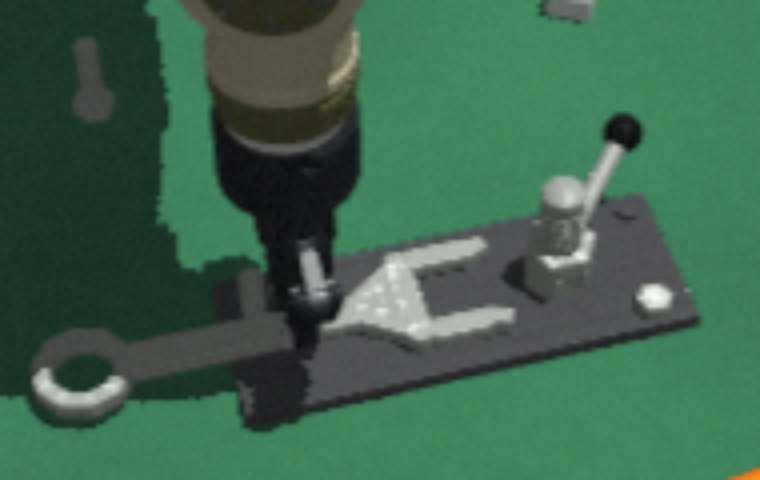

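View pics/t4z.png

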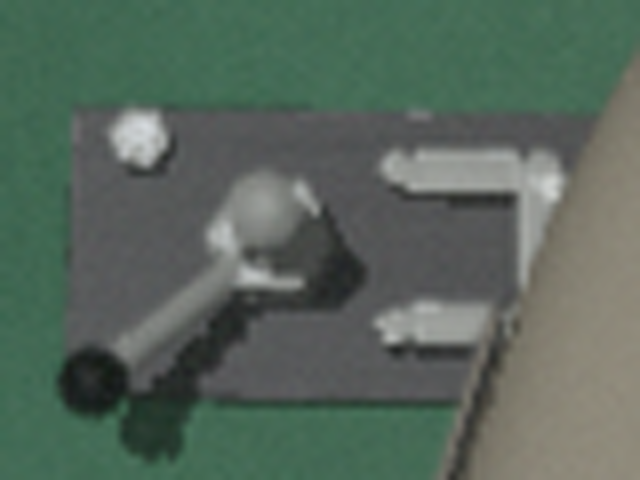

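Emit:
{"name": "send_rows", "arguments": {"deltas": [[[0.01,1,-0.03,0,0,0],[0.02,2,-0.03,0,0,0],[0.03,2.5,-0.03,0,0,0],[0.04,3,-0.03,0,0,0],[0.04,3.5,-0.03,0,0,0],[0.05,4,-0.03,0,0,0],[0.05,4,-0.03,0,0,0]]]}}

```text
clock: 8.1
tcp_pos: [0.6065, -0.0397, 0.016]
orientation: [-0.0, 0.711, 0.703, 0.0]
wrist_force: [0.9, -0.3, -5.1]
finger_gap: 0.0176
```

```bash
cat > chk.py <<'E'
import sys
from h import *
def shot(tag,scene=True):
    s=get_state(); print(s["clock"],s["tcp_pos"].round(4),round(s["finger_gap"],4),s["wrist_force"].round(1),s["ft_torque"].round(2))
    p=read_camera("top"); p2=read_camera("scene")
    a=cv2.resize(p["img"][160:220,235:360,::-1],None,fx=6,fy=6,interpolation=cv2.INTER_CUBIC)[:, :750]
    b=cv2.resize(p2["img"][190:270,190:345,::-1],None,fx=4.84,fy=4.84,interpolation=cv2.INTER_CUBIC)[:240*2,:750]
    b=cv2.resize(b,(450,232)); 
    cv2.imwrite(f"pics/{tag}.png",np.vstack([a,np.hstack([b,np.zeros((232,750-450,3),np.uint8)])]))
    cv2.imwrite(f"pics/{tag}s.png",cv2.resize(p2["img"][185:275,190:345,::-1],None,fx=5,fy=5,interpolation=cv2.INTER_CUBIC))
    return p,p2
if __name__=="__main__": shot(sys.argv[1])
E
python3 chk.py c5
```

```text
8.1 [ 0.6065 -0.0397  0.016 ] 0.0176 [ 0.9 -0.3 -5.1] [ 0.01 -0.02  0.04]
```

View pics/c5.png

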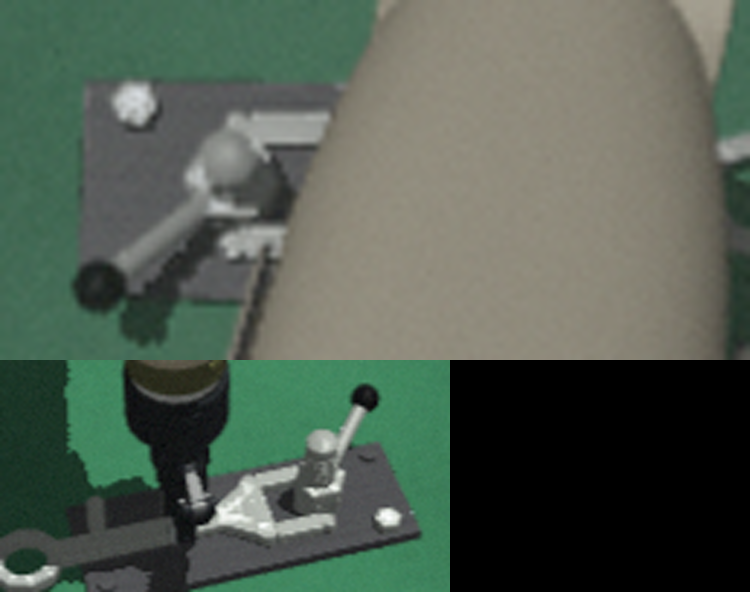

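View pics/c5s.png

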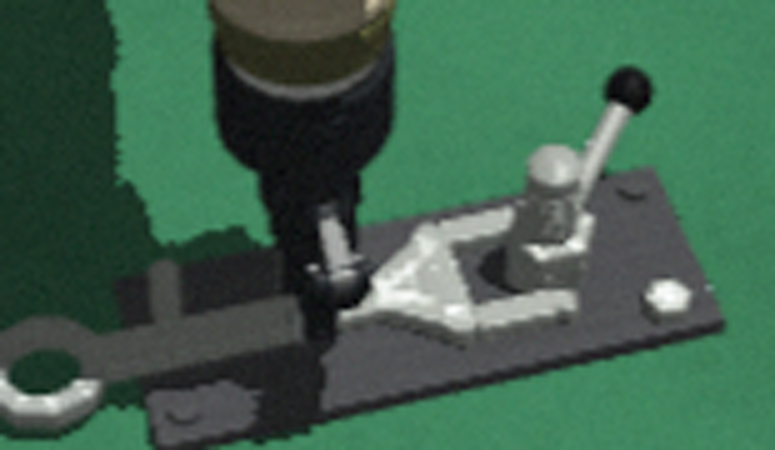

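Emit:
{"name": "send_rows", "arguments": {"deltas": [[[0.01,0.5,0,0,0,0],[0.01,1,0,0,0,0],[0.02,1.4,0,0,0,0],[0.02,1.6,0,0,0,0],[0.02,1.6,0,0,0,0]]]}}

```text
clock: 8.7
tcp_pos: [0.6067, -0.024, 0.016]
orientation: [0.0, 0.711, 0.703, 0.0]
wrist_force: [0.1, 1.3, -6.8]
finger_gap: 0.0176
```

Emit:
{"name": "send_rows", "arguments": {"deltas": [[[0,0.1,0,0,0,0],[0,0.2,0,0,0,0],[0,0.2,0,0,0,0]]]}}

```text
clock: 9.0
tcp_pos: [0.6067, -0.0225, 0.016]
orientation: [0.0, 0.711, 0.703, 0.0]
wrist_force: [-0.6, 0.0, -5.5]
finger_gap: 0.0178
```

Emit:
{"name": "send_rows", "arguments": {"deltas": [[[0,0.1,0,0,0,0],[0,0.2,0,0,0,0],[0,0.2,0,0,0,0]]]}}

```text
clock: 9.3
tcp_pos: [0.6067, -0.0204, 0.016]
orientation: [-0.0, 0.711, 0.703, 0.0]
wrist_force: [0.2, 0.1, -7.1]
finger_gap: 0.0178
```

Emit:
{"name": "send_rows", "arguments": {"deltas": [[[0,0.1,0,0,0,0],[0,0.2,0,0,0,0],[0,0.2,0,0,0,0]]]}}

```text
clock: 9.6
tcp_pos: [0.6068, -0.0185, 0.016]
orientation: [0.0, 0.711, 0.703, -0.0]
wrist_force: [0.1, -0.8, -5.3]
finger_gap: 0.0174
```

Emit:
{"name": "send_rows", "arguments": {"deltas": [[[0,0.1,0,0,0,0],[0,0.2,0,0,0,0],[0,0.2,0,0,0,0]]]}}

```text
clock: 9.9
tcp_pos: [0.6068, -0.0181, 0.0162]
orientation: [0.001, 0.712, 0.702, -0.001]
wrist_force: [-0.8, -6.3, -5.5]
finger_gap: 0.0176
```

Emit:
{"name": "send_rows", "arguments": {"deltas": [[[0,0.05,-0.05,0,0,0],[0,0.05,-0.1,0,0,0],[0,0.05,-0.15,0,0,0],[0,0.05,-0.15,0,0,0]]]}}

```text
clock: 10.3
tcp_pos: [0.6068, -0.018, 0.0157]
orientation: [0.002, 0.712, 0.702, -0.001]
wrist_force: [-2.8, -7.2, 0.6]
finger_gap: 0.0174
```

```bash
python3 chk.py c6
```

```text
10.3 [ 0.6068 -0.018   0.0157] 0.0174 [-2.8 -7.2  0.6] [-1.42  0.66  0.03]
```

View pics/c6.png

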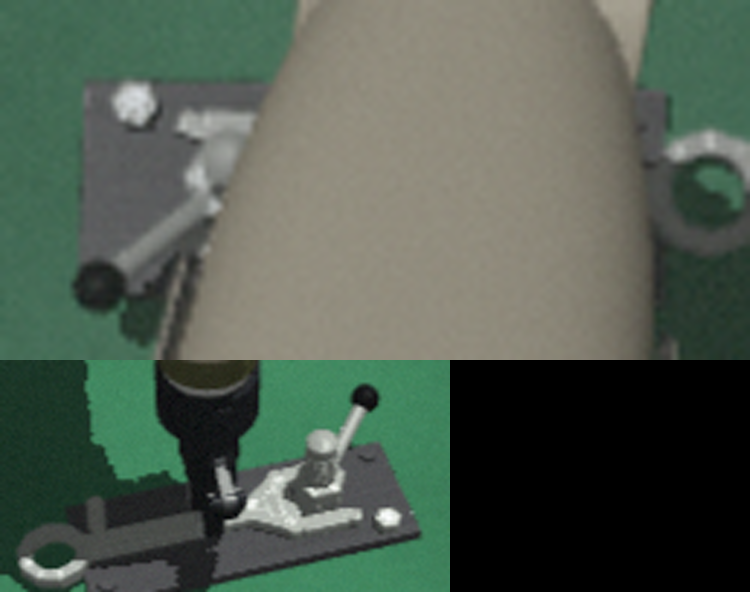

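View pics/c6s.png

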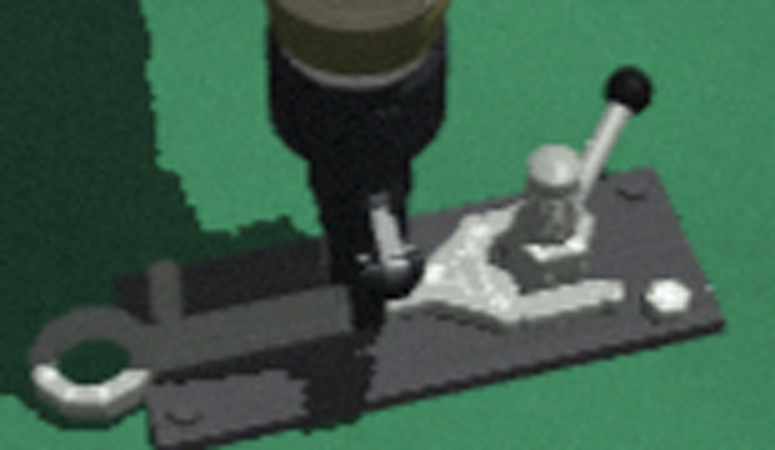

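Emit:
{"name": "send_rows", "arguments": {"deltas": [[[0,0,0,0,0,0],[0,0,0,0,0,0],[0,0,0,0,0,0],[0,0,0,0,0,0]]], "jaw": 0.0}}

```text
clock: 10.8
tcp_pos: [0.6073, -0.0157, 0.015]
orientation: [0.0, 0.711, 0.703, 0.001]
wrist_force: [0.2, -0.7, -0.3]
finger_gap: 0.0431
```

Emit:
{"name": "send_rows", "arguments": {"deltas": [[[0,0,2,0,0,0],[0,0,5,0,0,0],[0,0,9,0,0,0],[-2,2,11,0,0,0],[-6,2,11,0,0,0],[-10,2,11,0,0,0],[-14,2,11,0,0,0],[-14,2,11,0,0,0]]]}}

```text
clock: 11.6
tcp_pos: [0.4599, 0.0053, 0.1236]
orientation: [-0.003, 0.711, 0.703, -0.002]
wrist_force: [0.0, 0.2, -0.5]
finger_gap: 0.0429
```

```bash
python3 - <<'E'
from chk import *
from seg import *
p,p2=shot("c7")
np.savez("top7.npz",**{k:np.array(v) for k,v in p.items()}); np.savez("scene7.npz",**{k:np.array(v) for k,v in p2.items()})
for q in (p,p2):
    C=cloud(q); S=C[(abs(C[...,0]-.57)<.045)&(C[...,1]>.09)&(C[...,1]<.15)&(C[...,2]>.048)&(C[...,2]<.08)]; print("lever",S.mean(0),len(S))
    # ball dark
    d=(q["img"].max(2)<45)&(C[...,2]>.05)&(C[...,2]<.08)&(abs(C[...,1]-.12)<.04)&(C[...,0]>.5); print("ball",C[d].mean(0),d.sum())
E
```

```text
11.6 [0.4599 0.0053 0.1236] 0.0429 [ 0.   0.2 -0.5] [0.03 0.   0.02]
lever [0.56106142 0.11502728 0.06186318] 113
ball [0.55213309 0.12398135 0.06944074] 40
lever [0.56768133 0.11800562 0.0619522 ] 143
ball [0.56016207 0.12784298 0.06822693] 52
```

View pics/c7.png

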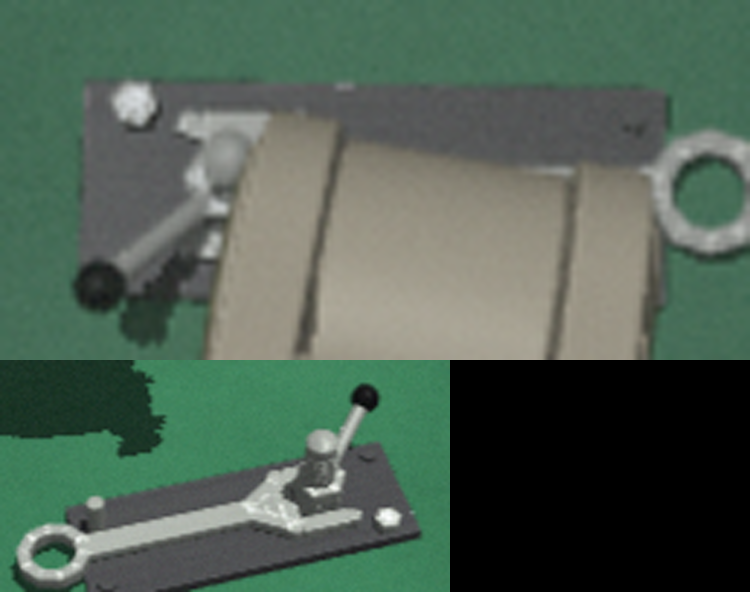

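View pics/c7s.png

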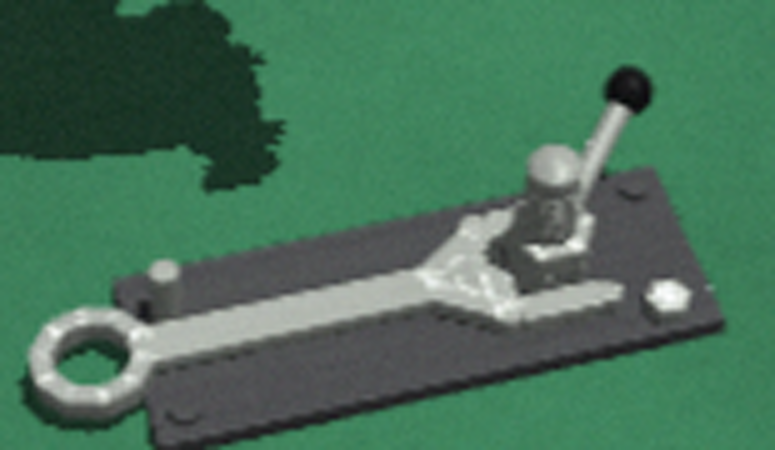

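Emit:
{"name": "send_rows", "arguments": {"deltas": [[[0,2,0,0,0,8],[0,5,0,0,0,16],[2,7.9,0,0,0,24],[5,7.9,0,0,0,32],[8.3,7.9,0,0,0,40],[8.3,7.9,0,0,0,45],[8.3,7.9,0,0,0,45],[8.3,7.9,0,0,0,45],[8.3,7.9,0,0,0,45]]], "jaw": -1}}

```text
clock: 12.6
tcp_pos: [0.5497, 0.0831, 0.1245]
orientation: [-0.0, 0.389, 0.921, 0.0]
wrist_force: [0.0, 1.1, 0.6]
finger_gap: 0.0002
```

```bash
python3 - <<'E'
from chk import *
s=get_state(); print(s["joint_pos"].round(2),s["orientation"].round(3))
p,p2=shot("c8")
print(proj(p2,s["tcp_pos"]))
E
```

```text
[ 0.01  0.33 -0.2   1.04  0.    0.8 ] [-0.     0.389  0.921  0.   ]
12.6 [0.5497 0.0831 0.1245] 0.0002 [0.  1.1 0.6] [ 0.01 -0.04  0.05]
[[296.88232777 185.83869246]]
```

View pics/c8s.png

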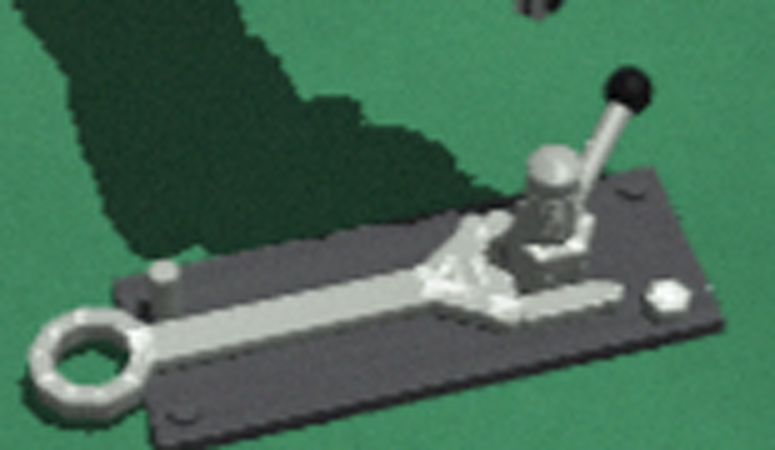

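Emit:
{"name": "send_rows", "arguments": {"deltas": [[[0,-0.1,-3,0,0,0],[0,-0.1,-6,0,0,0],[0,-0.1,-8.2,0,0,0],[0,-0.1,-8.2,0,0,0],[0,-0.1,-8.2,0,0,0]]]}}

```text
clock: 13.2
tcp_pos: [0.5495, 0.082, 0.0429]
orientation: [-0.0, 0.389, 0.921, -0.0]
wrist_force: [0.9, 0.7, 0.0]
finger_gap: 0.0
```

```bash
python3 - <<'E'
from chk import *
p,p2=shot("c9")
s=get_state(); S=np.array([.607,.0705]); r=.048
def pos(th,o):
    th=np.radians(th); u=np.array([np.cos(th),np.sin(th)]); t=np.array([u[1],-u[0]]); return S+r*u-o*t
p0=pos(134.5,.033); print(s["tcp_pos"],p0)
for th,o in [(134.5,.028),(134.5,.022)]+[(a,.0205) for a in range(130,50,-5)]:
    print(th,o,((pos(th,o)-p0)*100).round(2),th-134.5)
E
```

```text
13.2 [0.5495 0.082  0.0429] 0.0 [0.9 0.7 0. ] [ 0.01  0.01 -0.07]
[0.5509523  0.08199235 0.04418618] [0.54981909 0.08160602]
134.5 0.028 [0.36 0.35] 0.0
134.5 0.022 [0.78 0.77] 0.0
130 0.0205 [1.06 1.25] -4.5
125 0.0205 [1.29 1.65] -9.5
120 0.0205 [1.54 2.02] -14.5
115 0.0205 [1.83 2.37] -19.5
110 0.0205 [2.15 2.7 ] -24.5
105 0.0205 [2.5 3. ] -29.5
100 0.0205 [2.87 3.26] -34.5
95 0.0205 [3.26 3.49] -39.5
90 0.0205 [3.67 3.69] -44.5
85 0.0205 [4.09 3.85] -49.5
80 0.0205 [4.53 3.97] -54.5
75 0.0205 [4.98 4.06] -59.5
70 0.0205 [5.43 4.1 ] -64.5
65 0.0205 [5.89 4.11] -69.5
60 0.0205 [6.34 4.07] -74.5
55 0.0205 [6.79 4.  ] -79.5
```

View pics/c9s.png

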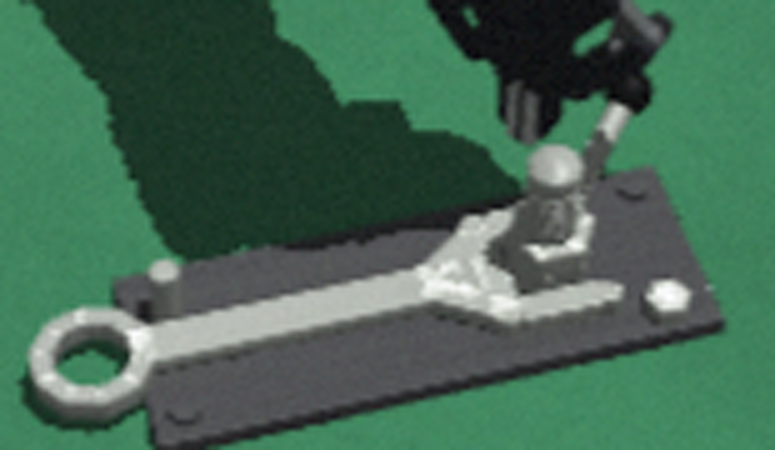

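Emit:
{"name": "send_rows", "arguments": {"deltas": [[[0.36,0.35,0,0,0,0],[0.78,0.77,0,0,0,0],[0.95,1.05,0,0,0,-2],[1.06,1.25,0,0,0,-4.5],[1.17,1.45,0,0,0,-7],[1.29,1.65,0,0,0,-9.5],[1.41,1.84,0,0,0,-12],[1.54,2.02,0,0,0,-14.5],[1.54,2.02,0,0,0,-14.5]]]}}

```text
clock: 14.2
tcp_pos: [0.5654, 0.1025, 0.043]
orientation: [0.0, 0.501, 0.865, -0.0]
wrist_force: [-1.1, -0.4, -0.2]
finger_gap: 0.0
```

```bash
python3 chk.py c10
```

```text
14.2 [0.5654 0.1025 0.043 ] 0.0 [-1.1 -0.4 -0.2] [-0.19  0.25 -0.  ]
```

View pics/c10s.png

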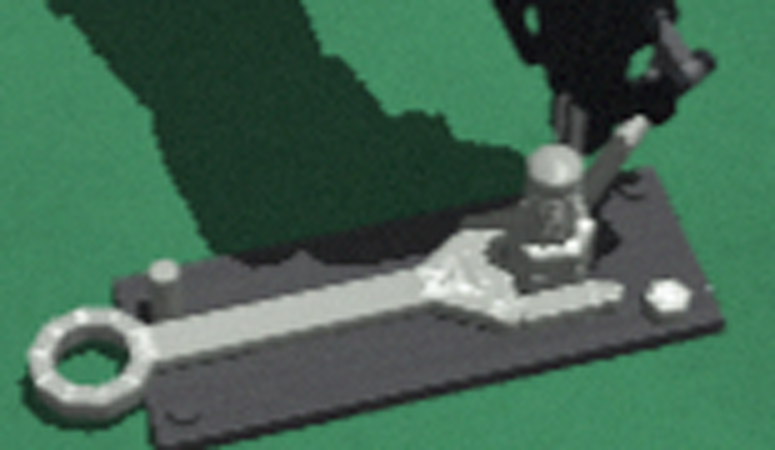

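Emit:
{"name": "send_rows", "arguments": {"deltas": [[[0.14,0.18,0,0,0,-2.5],[0.29,0.35,0,0,0,-5],[0.45,0.52,0,0,0,-7.5],[0.61,0.68,0,0,0,-10],[0.78,0.83,0,0,0,-12.5],[0.96,0.98,0,0,0,-15],[1.14,1.11,0,0,0,-17.5],[1.33,1.24,0,0,0,-20]]]}}

```text
clock: 15.1
tcp_pos: [0.5763, 0.1146, 0.0424]
orientation: [-0.001, 0.644, 0.765, -0.001]
wrist_force: [-6.7, -2.0, 4.8]
finger_gap: -0.0001
```

```bash
python3 chk.py c11
```

```text
15.1 [0.5763 0.1146 0.0424] -0.0001 [-6.7 -2.   4.8] [-0.23  1.24  0.  ]
```

View pics/c11s.png

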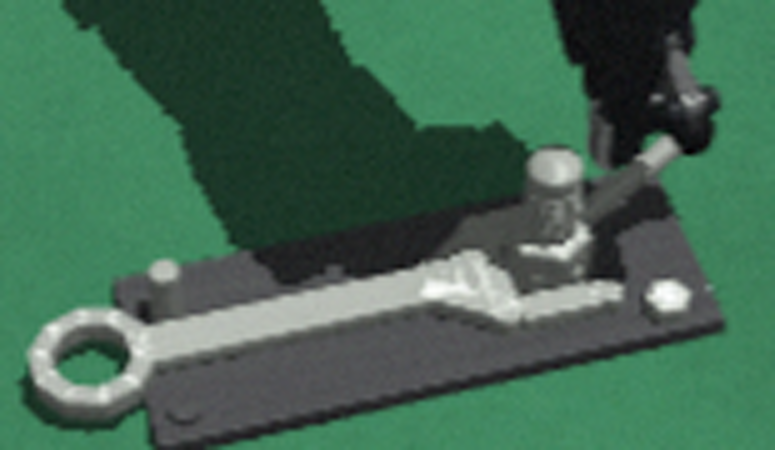

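Emit:
{"name": "send_rows", "arguments": {"deltas": [[[0.19,0.12,0,0,0,-2.5],[0.39,0.23,0,0,0,-5],[0.59,0.33,0,0,0,-7.5],[0.8,0.43,0,0,0,-10],[1.01,0.51,0,0,0,-12.5],[1.22,0.59,0,0,0,-15],[1.44,0.66,0,0,0,-17.5],[1.66,0.71,0,0,0,-20]]]}}

```text
clock: 16.0
tcp_pos: [0.5929, 0.1226, 0.0425]
orientation: [-0.002, 0.767, 0.641, -0.001]
wrist_force: [-7.1, 1.8, 4.4]
finger_gap: 0.0
```

```bash
python3 chk.py c12
```

```text
16.0 [0.5929 0.1226 0.0425] 0.0 [-7.1  1.8  4.4] [0.38 1.24 0.01]
```

View pics/c12s.png

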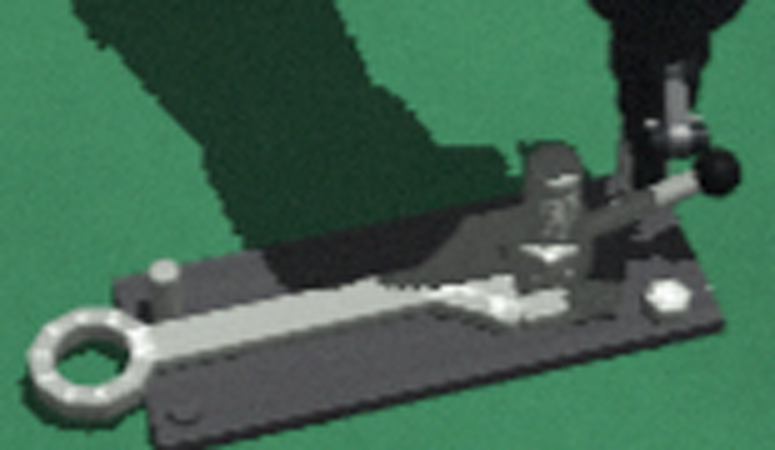

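View pics/c12.png

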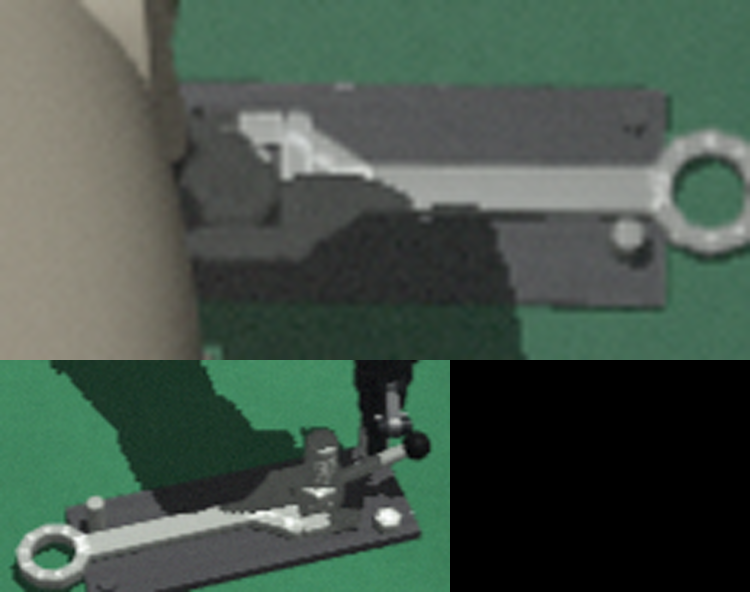

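Emit:
{"name": "send_rows", "arguments": {"deltas": [[[0.22,0.05,0,0,0,-2.5],[0.45,0.09,0,0,0,-5],[0.67,0.11,0,0,0,-7.5],[0.9,0.13,0,0,0,-10]]]}}

```text
clock: 16.5
tcp_pos: [0.6021, 0.1243, 0.0426]
orientation: [-0.002, 0.82, 0.572, -0.001]
wrist_force: [-6.0, 3.1, 5.3]
finger_gap: -0.0004
```

Emit:
{"name": "send_rows", "arguments": {"deltas": [[[0.11,0.01,0,0,0,-1.25],[0.22,0.01,0,0,0,-2.5],[0.34,0.01,0,0,0,-3.75],[0.46,0.01,0,0,0,-5]]]}}

```text
clock: 16.9
tcp_pos: [0.6068, 0.1246, 0.0426]
orientation: [-0.002, 0.844, 0.536, -0.001]
wrist_force: [-5.7, 2.9, 4.8]
finger_gap: 0.0001
```

```bash
python3 chk.py c13
```

```text
16.9 [0.6068 0.1246 0.0426] 0.0001 [-5.7  2.9  4.8] [0.63 1.13 0.06]
```

View pics/c13s.png

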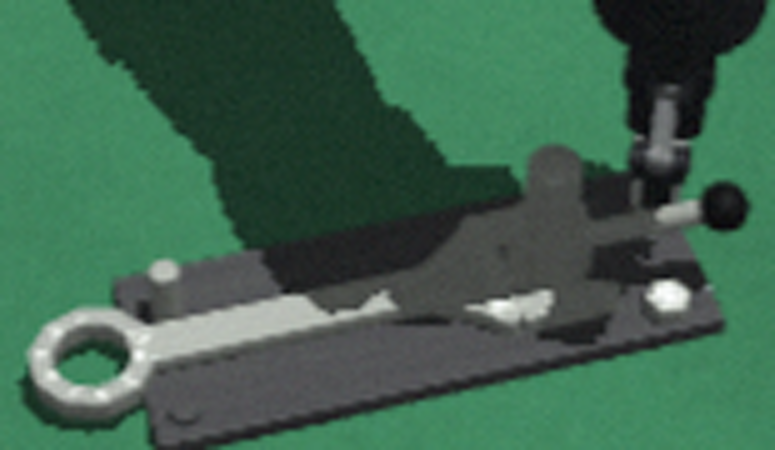

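View pics/c13.png

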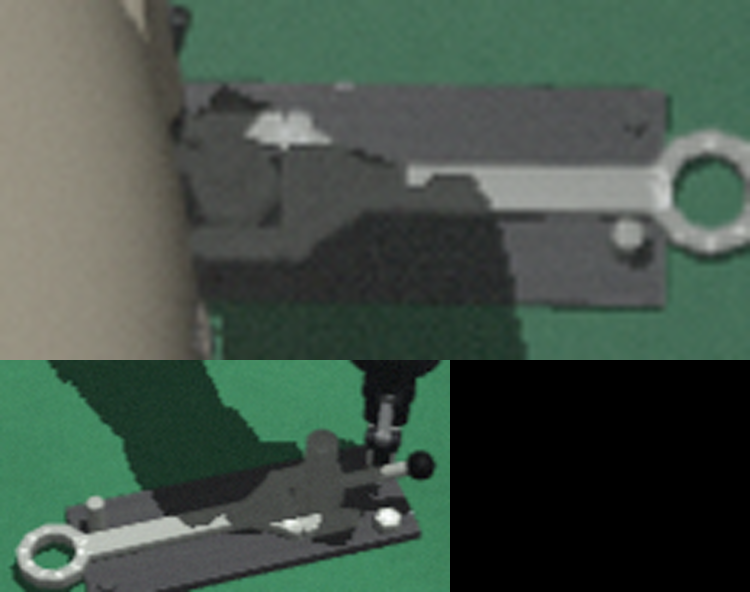

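```bash
cat > ball.py <<'E'
from h import *
def ball(p,S=None):
    # dark blob nearest
    C=cloud(p); im=p["img"]; d=(im.max(2)<60)&(C[...,2]>.045)&(C[...,2]<.085)&(np.hypot(C[...,0]-.61,C[...,1]-.073)<.1)&(np.hypot(C[...,0]-.61,C[...,1]-.073)>.06)
    n,l,st,ce=cv2.connectedComponentsWithStats(d.astype(np.uint8))
    for i in range(1,n):
        if st[i,4]>15:
            X=unproj(p,ce[i:i+1],plane=.061)[0]; v=X[:2]-np.array(S); print(st[i,4],ce[i].round(1),X.round(4),"r",np.hypot(*v).round(4),"ang",np.degrees(np.arctan2(v[1],v[0])).round(1))
E
python3 - <<'E'
from ball import *
p0=dict(np.load("scene7.npz",allow_pickle=True)); ball(p0,(.609,.072))
p=read_camera("scene"); ball(p,(.609,.072))
E
```

```text
57 [315.4 202.4] [0.5535 0.1304 0.061 ] r 0.0806 ang 133.6
69 [334. 226.] [0.6346 0.1457 0.061 ] r 0.078 ang 70.8
```

Emit:
{"name": "send_rows", "arguments": {"deltas": [[[0.11,-0.01,0,0,0,-1.25],[0.23,-0.02,0,0,0,-2.5],[0.23,-0.02,0,0,0,-2.5]]]}}

```text
clock: 17.35
tcp_pos: [0.6089, 0.1245, 0.0425]
orientation: [-0.002, 0.855, 0.518, -0.001]
wrist_force: [-6.3, 3.4, 3.8]
finger_gap: -0.0001
```

Emit:
{"name": "send_rows", "arguments": {"deltas": [[[0.11,-0.01,0,0,0,-1.25],[0.22,-0.02,0,0,0,-2.5],[0.22,-0.02,0,0,0,-2.5]]]}}

```text
clock: 17.65
tcp_pos: [0.6103, 0.1247, 0.0424]
orientation: [-0.003, 0.866, 0.499, -0.001]
wrist_force: [-6.9, 3.8, 5.4]
finger_gap: 0.0001
```

Emit:
{"name": "send_rows", "arguments": {"deltas": [[[0.11,-0.02,0,0,0,-1.25],[0.22,-0.04,0,0,0,-2.5],[0.22,-0.04,0,0,0,-2.5]]]}}

```text
clock: 17.95
tcp_pos: [0.612, 0.1248, 0.0423]
orientation: [-0.003, 0.877, 0.481, -0.002]
wrist_force: [-9.0, 6.0, 6.4]
finger_gap: -0.0002
```

Emit:
{"name": "send_rows", "arguments": {"deltas": [[[0.08,-0.02,0,0,0,-1],[0.08,-0.02,0,0,0,-1],[0.08,-0.02,0,0,0,-1]]]}}

```text
clock: 18.25
tcp_pos: [0.6124, 0.1248, 0.0423]
orientation: [-0.003, 0.881, 0.473, -0.002]
wrist_force: [-10.6, 6.4, 6.6]
finger_gap: -0.0001
```

```bash
python3 - <<'E'
from ball import *
from chk import *
p,p2=shot("c14"); ball(p2,(.609,.072))
E
```

```text
18.25 [0.6124 0.1248 0.0423] -0.0001 [-10.6   6.4   6.6] [1.3  1.89 0.05]
74 [334.1 228.5] [0.6415 0.1433 0.061 ] r 0.0783 ang 65.5
```

View pics/c14.png

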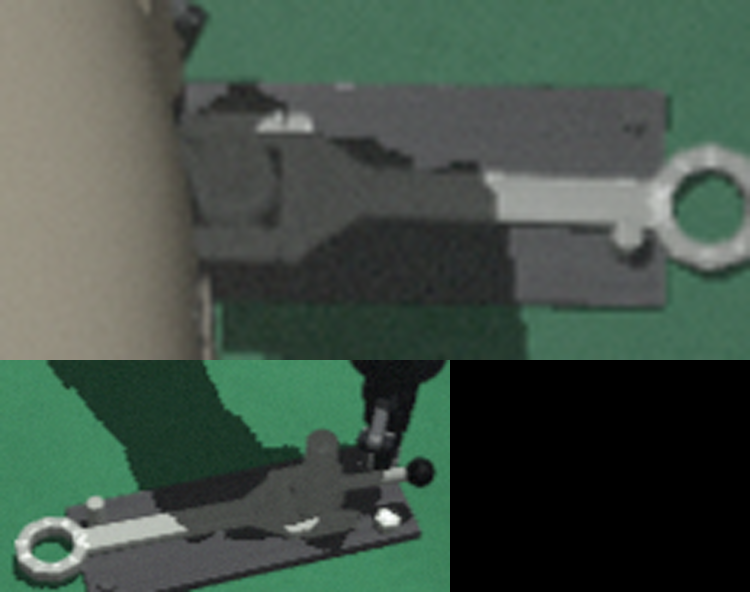

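View pics/c14s.png

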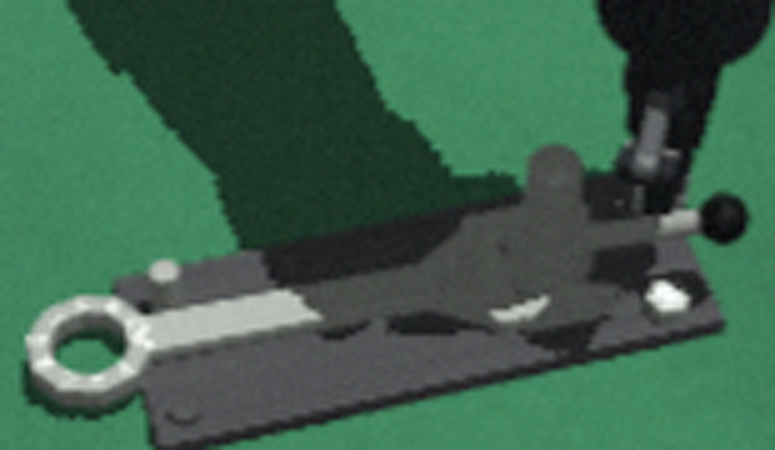

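Emit:
{"name": "send_rows", "arguments": {"deltas": [[[0.04,-0.01,0,0,0,-0.4],[0.04,-0.01,0,0,0,-0.4],[0.04,-0.01,0,0,0,-0.4]]]}}

```text
clock: 18.65
tcp_pos: [0.6125, 0.1249, 0.0422]
orientation: [-0.004, 0.883, 0.47, -0.002]
wrist_force: [-10.0, 7.6, 5.9]
finger_gap: -0.0001
```

```bash
python3 - <<'E'
from ball import *
from chk import *
p,p2=shot("c15"); ball(p2,(.609,.072))
E
```

```text
18.65 [0.6125 0.1249 0.0422] -0.0001 [-10.    7.6   5.9] [1.41 2.01 0.11]
74 [334.1 228.5] [0.6415 0.1433 0.061 ] r 0.0783 ang 65.5
```

Emit:
{"name": "send_rows", "arguments": {"deltas": [[[0.05,-0.02,0,0,0,0],[0.05,-0.02,0,0,0,0],[0.05,-0.02,0,0,0,0]]]}}

```text
clock: 19.05
tcp_pos: [0.6128, 0.1248, 0.0422]
orientation: [-0.004, 0.883, 0.47, -0.002]
wrist_force: [-11.1, 7.8, 6.6]
finger_gap: 0.0003
```

```bash
python3 - <<'E'
from ball import *
from chk import *
p,p2=shot("c16"); ball(p2,(.609,.072))
E
```

```text
19.05 [0.6128 0.1248 0.0422] 0.0003 [-11.1   7.8   6.6] [1.54 2.07 0.05]
72 [334.1 228.6] [0.6418 0.1432 0.061 ] r 0.0784 ang 65.3
```

Emit:
{"name": "send_rows", "arguments": {"deltas": [[[-0.6,0.3,0,0,0,0],[-1.4,0.6,0,0,0,0],[-1.8,0.8,2,0,0,0],[-1.8,0.8,6,0,0,0],[-1.8,0.8,10,0,0,8],[-6,-1,11,0,0,16],[-11,-4,11,0,0,24],[-15,-8,11,0,0,31.5],[-15,-12,11,0,0,31.5],[-15,-12,11,0,0,31.5]]]}}

```text
clock: 20.15
tcp_pos: [0.4656, -0.0023, 0.153]
orientation: [0.001, 0.725, 0.689, -0.0]
wrist_force: [-0.6, 0.2, -0.2]
finger_gap: 0.0004
```

```bash
python3 - <<'E'
from ball import *
from chk import *
p,p2=shot("c17"); ball(p2,(.609,.072)); ball(p,(.6055,.0695)); print(get_state()["joint_pos"].round(2),get_state()["orientation"])
np.savez("top17.npz",**{k:np.array(v) for k,v in p.items()})
C=cloud(p)
M=(C[...,2]>.016)&(C[...,2]<.027)&(abs(C[...,0]-.605)<.05)&(C[...,1]<.0)&(C[...,1]>-.2)
P=C[M]
for y in np.arange(-.18,0,.015):
    m=abs(P[:,1]-y)<.0075; 
    if m.sum(): print(y.round(3),m.sum(),P[m].mean(0).round(4),np.ptp(P[m,0]).round(3))
E
```

```text
20.15 [ 0.4656 -0.0023  0.153 ] 0.0004 [-0.6  0.2 -0.2] [ 0.06 -0.04 -0.03]
69 [334. 228.] [0.6401 0.1436 0.061 ] r 0.0781 ang 66.5
55 [246.4 174.7] [0.6397 0.1393 0.061 ] r 0.0777 ang 63.9
[-0.17  0.15 -0.37  1.06  0.    1.45] [7.07179980e-04 7.24027076e-01 6.89770824e-01 7.09421783e-04]
-0.165 61 [ 0.5981 -0.1643  0.0207] 0.044
-0.15 45 [ 0.5957 -0.1505  0.0201] 0.055
-0.135 3 [ 0.619  -0.1418  0.0226] 0.006
-0.105 2 [ 0.6379 -0.1102  0.0173] 0.003
-0.09 1 [ 0.6308 -0.0884  0.0173] 0.0
-0.015 1 [ 0.6499 -0.0126  0.0167] 0.0
```

View pics/c17.png

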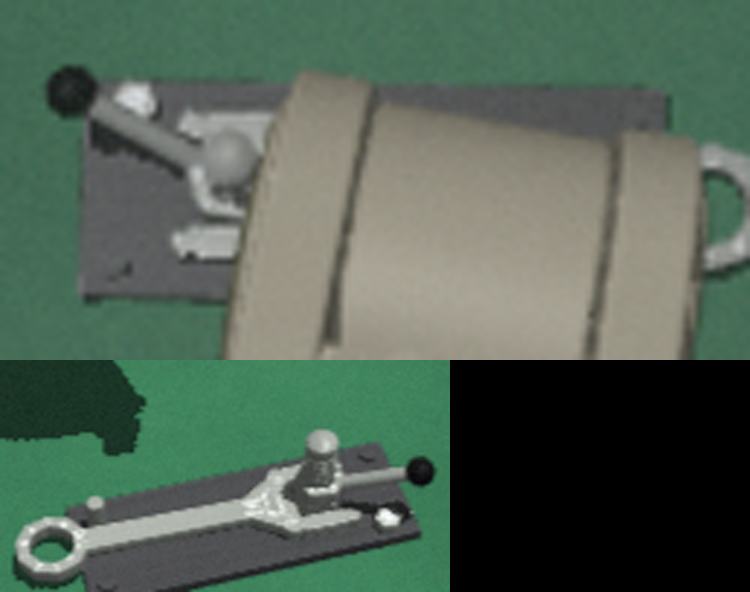

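View pics/c17s.png

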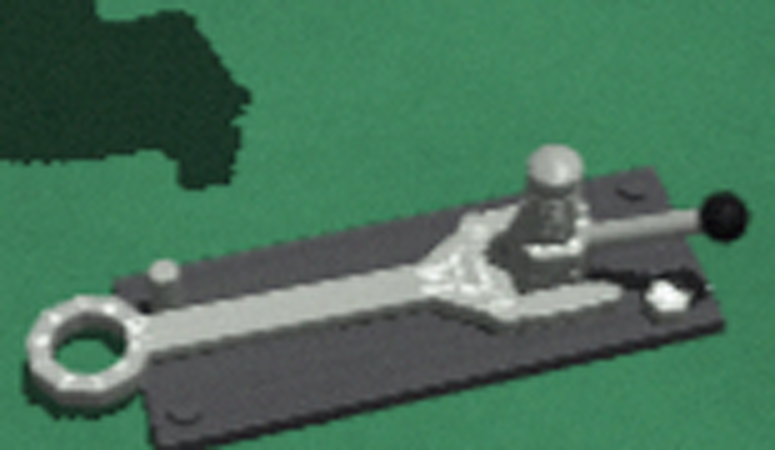

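Emit:
{"name": "send_rows", "arguments": {"deltas": [[[4.5,-0.5,0,0,0,0],[9,-1,0,0,0,0],[13.8,-1.4,0,0,0,0],[13.8,-1.4,0,0,0,0],[13.8,-1.4,-4,0,0,0],[13.8,-1.4,-8,0,0,0],[13.8,-1.4,-10,0,0,0],[13.8,-1.4,-10,0,0,0],[13.8,-1.4,-10,0,0,0]]], "jaw": 0}}

```text
clock: 21.15
tcp_pos: [0.6051, -0.011, 0.0527]
orientation: [-0.0, 0.722, 0.691, -0.0]
wrist_force: [-0.8, 0.8, -0.1]
finger_gap: 0.0427
```

```bash
python3 - <<'E'
from chk import *
p,p2=shot("c18"); s=get_state(); print(s["orientation"])
C=cloud(p2)
# shank line in scene
M=(C[...,2]>.014)&(C[...,2]<.026)&(abs(C[...,0]-.607)<.03)&(C[...,1]<-.04)&(C[...,1]>-.095)
P=C[M]; print(len(P),P.mean(0),np.polyfit(P[:,1],P[:,0],1))
cs=[]
for y in np.arange(-.12,-.03,.008):
    m=abs(P[:,1]-y)<.004
    if m.sum()>3: print(y.round(3),m.sum(),P[m,0].min().round(4),P[m,0].max().round(4),P[m,0].mean().round(4))
E
```

```text
21.15 [ 0.6051 -0.011   0.0527] 0.0427 [-0.8  0.8 -0.1] [ 0.03 -0.03 -0.01]
[0.00124262 0.72264464 0.6912179  0.0009949 ]
251 [ 0.6052061  -0.06793759  0.02029281] [0.02122137 0.60664783]
-0.096 16 0.5898 0.634 0.6055
-0.088 38 0.5787 0.6314 0.6035
-0.08 37 0.5779 0.6287 0.6056
-0.072 36 0.5798 0.632 0.6054
-0.064 35 0.5852 0.6343 0.6065
-0.056 36 0.5789 0.635 0.6051
-0.048 34 0.585 0.6302 0.6052
-0.04 19 0.5824 0.616 0.6052
```

View pics/c18s.png

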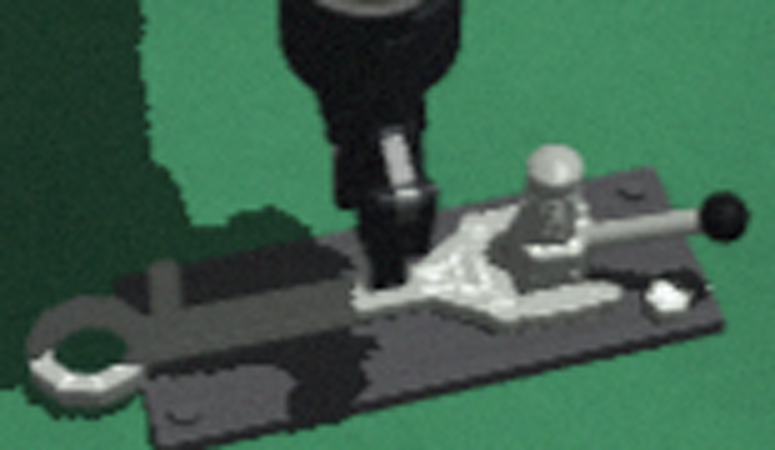

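Emit:
{"name": "send_rows", "arguments": {"deltas": [[[-0.1,-0.6,-1.5,0,0,0],[-0.1,-0.6,-3,0,0,0],[-0.1,-0.6,-3.7,0,0,0],[-0.1,-0.6,-3.7,0,0,0],[-0.1,-0.6,-3.7,0,0,0]]]}}

```text
clock: 21.75
tcp_pos: [0.6048, -0.0182, 0.0166]
orientation: [0.001, 0.723, 0.691, 0.001]
wrist_force: [0.9, 0.0, 0.3]
finger_gap: 0.0427
```

Emit:
{"name": "send_rows", "arguments": {"deltas": [[[0,0,0,0,0,0],[0,0,0,0,0,0],[0,0,0,0,0,0],[0,0,0,0,0,0],[0,0,0,0,0,0]]], "jaw": -1, "force": 60}}

```text
clock: 22.25
tcp_pos: [0.6041, -0.0182, 0.0169]
orientation: [0.0, 0.723, 0.691, 0.0]
wrist_force: [-2.5, 0.2, 5.6]
finger_gap: 0.0191
```

Emit:
{"name": "send_rows", "arguments": {"deltas": [[[-0.01,-0.2,0.08,0,0,0],[-0.03,-0.5,0.1,0,0,0],[-0.05,-1,0.1,0,0,0],[-0.05,-1,0.1,0,0,0]]], "force": 90}}

```text
clock: 22.65
tcp_pos: [0.6035, -0.0251, 0.017]
orientation: [-0.002, 0.722, 0.692, 0.002]
wrist_force: [-0.8, 10.0, 1.9]
finger_gap: 0.0173
```

```bash
python3 - <<'E'
from chk import *
from ball import *
p,p2=shot("c19"); ball(p2,(.609,.072)); ball(p,(.6055,.0695))
E
```

```text
22.65 [ 0.6035 -0.0251  0.017 ] 0.0173 [-0.8 10.   1.9] [ 2.    0.14 -0.  ]
72 [334.1 227.5] [0.6388 0.1444 0.061 ] r 0.0782 ang 67.6
55 [246.  175.6] [0.6373 0.1403 0.061 ] r 0.0776 ang 65.8
```

View pics/c19s.png

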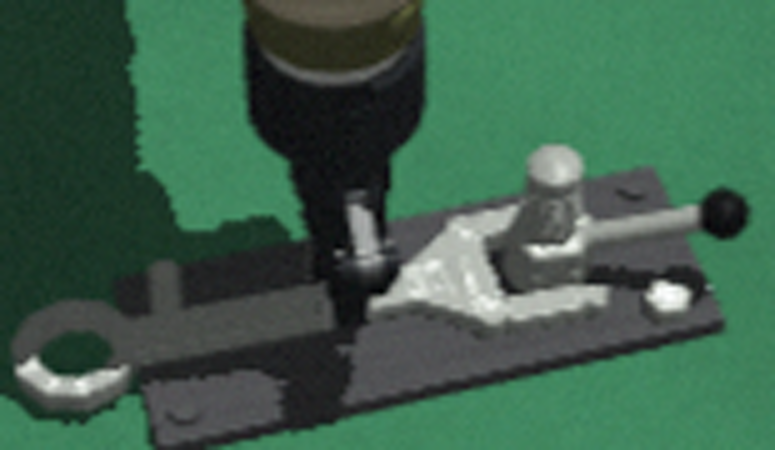

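View pics/c19.png

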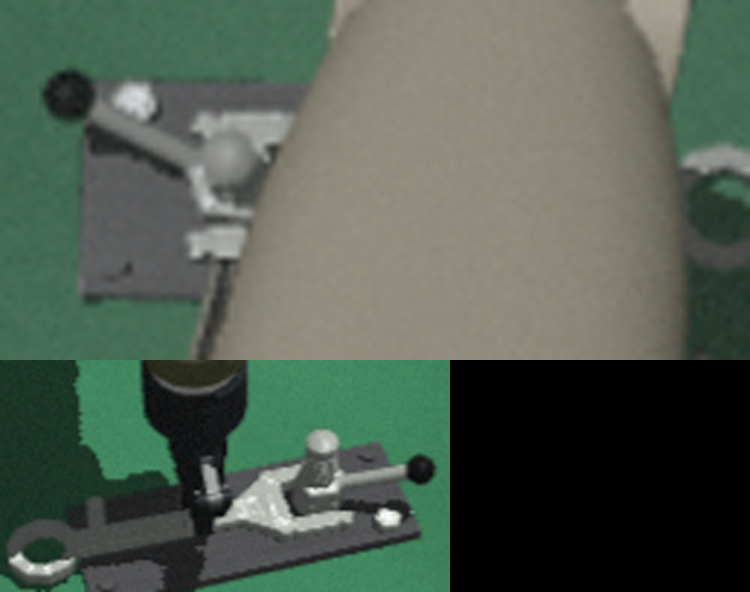

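Emit:
{"name": "send_rows", "arguments": {"deltas": [[[0,-0.5,0,0,0,0],[0,-1,0,0,0,0],[0,-1.5,0,0,0,0],[0,-2,0,0,0,0],[0,-2,0,0,0,0]]]}}

```text
clock: 23.25
tcp_pos: [0.6037, -0.0476, 0.017]
orientation: [-0.0, 0.723, 0.691, 0.001]
wrist_force: [-0.5, 4.2, 2.4]
finger_gap: 0.0176
```

Emit:
{"name": "send_rows", "arguments": {"deltas": [[[0,-1,0,0,0,0],[0,-2,0,0,0,0],[0,-2.5,0,0,0,0],[0,-3,0,0,0,0],[0,-3,0,0,0,0],[0,-3,0,0,0,0]]]}}

```text
clock: 23.85
tcp_pos: [0.6039, -0.0781, 0.017]
orientation: [0.0, 0.723, 0.691, 0.0]
wrist_force: [-0.2, 3.1, 4.2]
finger_gap: 0.0179
```

```bash
python3 - <<'E'
from chk import *
from ball import *
p,p2=shot("c20"); ball(p2,(.609,.072)); ball(p,(.6055,.0695))
E
```

```text
23.85 [ 0.6039 -0.0781  0.017 ] 0.0179 [-0.2  3.1  4.2] [ 0.72  0.16 -0.02]
73 [334.1 227.5] [0.6389 0.1442 0.061 ] r 0.0781 ang 67.5
56 [246.1 175.5] [0.6374 0.1401 0.061 ] r 0.0775 ang 65.7
```

View pics/c20s.png

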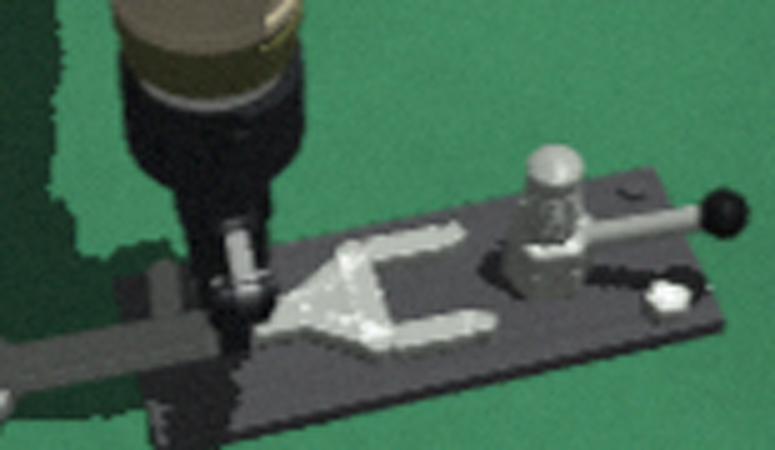

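View pics/c20.png

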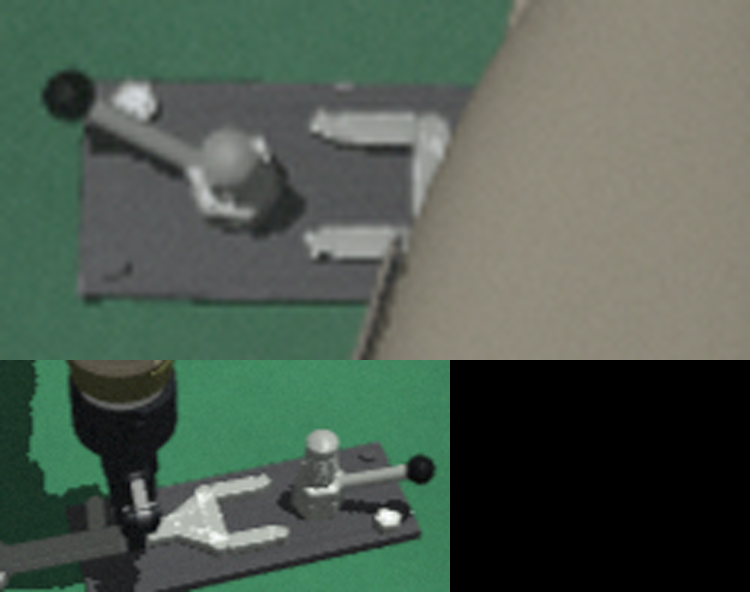

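Emit:
{"name": "send_rows", "arguments": {"deltas": [[[0,0,3,0,0,0],[0,0,6,0,0,0],[-1,-3,6.5,0,0,-5],[-2.5,-7,6.5,0,0,-11],[-4,-11,6.5,0,0,-17],[-5.5,-15,6.5,0,0,-23],[-7,-19,6.5,0,0,-29],[-8.2,-23,6.5,0,0,-35],[-9.4,-27.5,6.5,0,0,-36.7],[-9.4,-27.5,6.5,0,0,-36.7],[-9.4,-27.5,6.5,0,0,-36.7],[-9.4,-27.5,6.5,0,0,-36.7]]]}}

```text
clock: 25.15
tcp_pos: [0.5084, -0.3522, 0.0799]
orientation: [-0.001, 0.904, 0.428, -0.001]
wrist_force: [0.1, -0.0, -6.8]
finger_gap: 0.0176
```

Emit:
{"name": "send_rows", "arguments": {"deltas": [[[0,0,-3,0,0,0],[0,0,-5.5,0,0,0],[0,0,-6.8,0,0,0],[0,0,-6.8,0,0,0],[0,0,-6.8,0,0,0]]]}}

```text
clock: 25.65
tcp_pos: [0.5099, -0.3526, 0.0138]
orientation: [-0.0, 0.903, 0.429, -0.0]
wrist_force: [0.2, 0.2, -6.0]
finger_gap: 0.0174
```

Emit:
{"name": "send_rows", "arguments": {"deltas": [[[0,0,-0.3,0,0,0],[0,0,-0.5,0,0,0],[0,0,-0.5,0,0,0]]]}}

```text
clock: 25.95
tcp_pos: [0.5098, -0.3534, 0.0091]
orientation: [0.0, 0.904, 0.428, 0.0]
wrist_force: [0.4, 0.7, -5.0]
finger_gap: 0.0175
```

Emit:
{"name": "send_rows", "arguments": {"deltas": [[[0,0,-0.1,0,0,0],[0,0,-0.2,0,0,0],[0,0,-0.2,0,0,0]]]}}

```text
clock: 26.25
tcp_pos: [0.5097, -0.3535, 0.0071]
orientation: [0.0, 0.904, 0.428, 0.0]
wrist_force: [-1.1, -0.0, -2.5]
finger_gap: 0.0176
```

Touching the bench; a hair lower, then release and lift.

Emit:
{"name": "send_rows", "arguments": {"deltas": [[[0,0,-0.05,0,0,0],[0,0,-0.08,0,0,0]]]}}

```text
clock: 26.45
tcp_pos: [0.5098, -0.3535, 0.0071]
orientation: [0.001, 0.904, 0.428, 0.0]
wrist_force: [-2.7, 2.6, 7.0]
finger_gap: 0.0177
```

Emit:
{"name": "send_rows", "arguments": {"deltas": [[[0,0,0,0,0,0],[0,0,0,0,0,0],[0,0,0,0,0,0],[0,0,0,0,0,0],[0,0,1,0,0,0],[0,0,4,0,0,0],[0,0,8,0,0,0],[-4,-3,12,0,0,0],[-8,-6,15,0,0,0],[-12,-9,16,0,0,0],[-14,-10,16,0,0,0],[-14,-10,16,0,0,0]]], "jaw": 0.1}}

```text
clock: 27.65
tcp_pos: [0.3662, -0.4569, 0.1683]
orientation: [0.002, 0.905, 0.425, -0.001]
wrist_force: [0.9, 0.1, 0.2]
finger_gap: 0.0474
```

```bash
python3 - <<'E'
from chk import *
from ball import *
p,p2=shot("c21"); ball(p2,(.609,.072)); ball(p,(.6055,.0695)); save(p,"t21"); save(p2,"s21")
C=cloud(p2); m=silhouettes(p2,"spanner")[0]["mask"]; print(np.percentile(C[m][:,2],[5,25,50,75,95]).round(4))
E
```

```text
27.65 [ 0.3662 -0.4569  0.1683] 0.0474 [0.9 0.1 0.2] [-0.03 -0.   -0.  ]
74 [334.1 227.5] [0.6387 0.1443 0.061 ] r 0.0782 ang 67.7
55 [246.  175.6] [0.6373 0.1403 0.061 ] r 0.0776 ang 65.8
[0.0019 0.0089 0.0113 0.0131 0.0152]
```

View pics/s21.png

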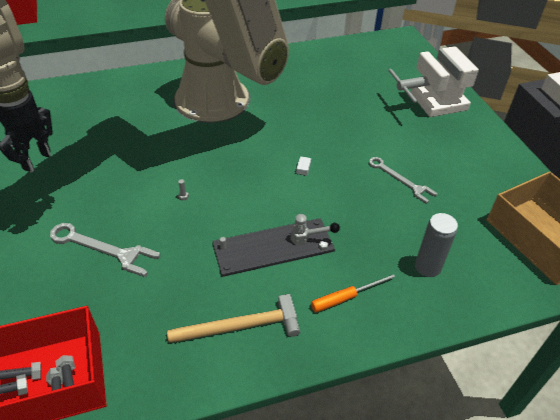

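View pics/t21.png

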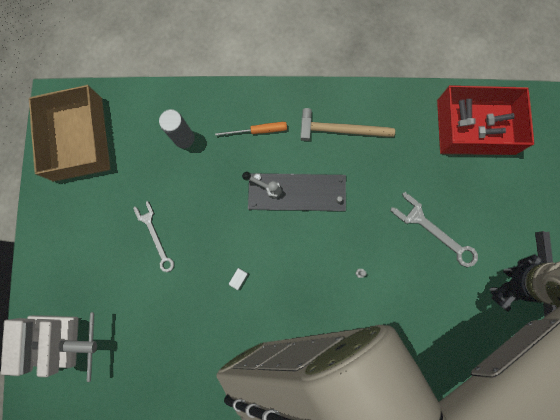

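View pics/c21.png

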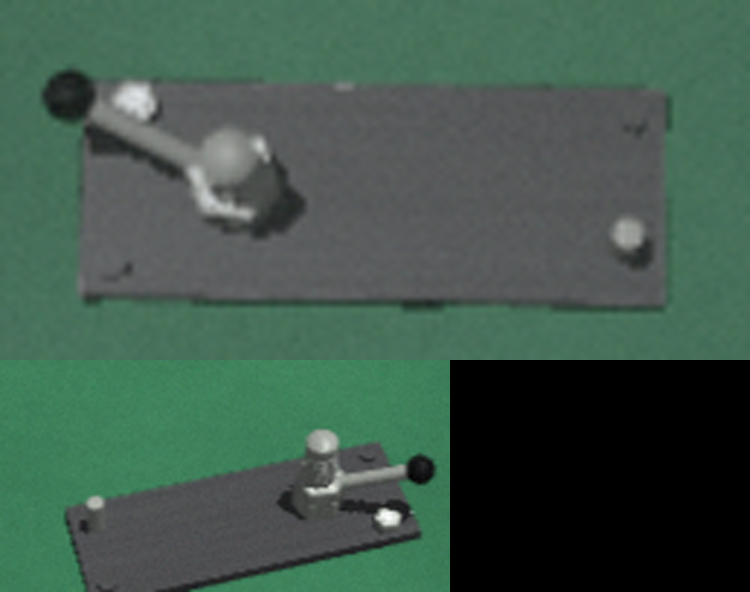

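```bash
python3 -c "
from workcell import *
print(hand_in())"
```

```text
the job is handed in; nothing more can be done
None
```

I locked the stop and handed the job in at about 28 s of the 69 s allowed; no verdict came back.

- **Spanner on:** I fitted the larger spanner on the lower nut, pushing until the throat met the nut at about 7 N. It lay flat on the plate with its shank beside the post.
- **Tightening:** I swung the lever clockwise. The shank came up against the post, and the push rose from about 6.5 N to 12–13 N while the lever stopped moving, so it felt solid.
- **Spanner off:** I pulled it straight off, with up to 10 N of drag as it came out of the jaw. It now lies flat on the bench where it started.

**Last checks:**
- The pictures show nothing else moved.
- Pulling the spanner off turned the lever back by 1–2°. The nuts seem to have turned together, and the lever did not move again.
- The lever's final swing is 66° by the scene camera and 69° by the top camera; their positions differ by 3–4 mm.
- I did not measure the lower nut's turn. If the jam nut started near 0 on its scale, as the lever's starting direction suggests, the lower nut turned about 9–11°, within the 25° limit.

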